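# Load the sample carousel and present the blue pot

## Robot

A 7-joint arm with a two-finger parallel gripper is mounted at the origin on a cart in front of the work surface, level with it; the furniture and walls round the work are solid. World frame = base frame: x ahead of the robot, y to its left, z up, the work surface at z = 0. Lengths are in m, angles in rad, forces in N, time in s.
With the tool pointing down it reaches from about 0.4 to 0.85 m from the base axis. Payload 4.5 kg.
Tool frame: the origin (TCP) lies on the centre line of the jaws, within the pads' length; the fingertips stand 14 mm ahead of it and the grasp point (between the pads) lies 5 mm behind it (r.tcp_to_tips is the z of the fingertips in the tool frame, in m); z points along the fingers, y is the direction in which the jaws open and shut (so a half turn about z gives the same grasp; the last joint's range is limited). The gripper opens to 88 mm and grips with 3 to 60 N. Pads are 18 mm wide; open, the fingers measure 123 mm over their backs; the gripper's body (75 mm by 187 mm) begins 45 mm behind the grasp point.
Start: joints at [1.224, 0.689, -0.195, 1.565, 0.157, 0.902, -0.215], TCP at [0.232, -0.58, 0.253] pointing down, gripper open.
Joint ranges: [-3.01, 3.01], [-0.46, 2.08], [-1.47, 1.51], [0.13, 2.56], [-1, 4.14], [0.04, 2.09], [-2.66, 2.66]. Speed limits (rad/s): [2.57, 2.57, 3.14, 3.14, 3.14, 3.14, 3.14].

## Interface

Orientations are given as a unit quaternion [x, y, z, w].
In Python, from plant import r, viewer gives the robot as it stands.
- The arm moves only by the shell command python3 -m inch 'ROWS' [FORCE]. ROWS is JSON, a list of rows, each a list of 3 entries, a list of its own where there are three numbers: the closure, from 0 (fully open) to 1 (shut), then the shift along the tool's x, y, z in cm, then the turn about the tool's z in degrees. In form: [[fingers, [x, y, z], yaw], ...]. A call has 1 to 20 rows; each row is the pose to reach, as a shift and turn from the pose commanded when the call began, along the tool's axes at that moment; what a row does not reach only later rows make up. A row lasts 1/10 s, in which the tool goes at most 50 mm and 8.59 degrees, less where a joint would pass 70% of its speed; a pose out of reach is approached as far as the arm can. A call with a gripper value outside its range is refused whole. The fingers move at their own pace and stop on an object; FORCE is the grip in N (left out, the last holds). Time passes only in rows, so rows that repeat a pose let the fingers close. It gives the time, the measured TCP pose, the force and the opening at its end, in the units of the state.
- r.get_state(): the state, without advancing time (a new reading comes with each control period).
- viewer.snapshot(name): name is "scene" or "top" or "wrist"; returns the picture (384x512x3 uint8, red, green, blue); there is no depth.
- viewer.camera_params(name): a dict with "intrinsics" (3x3 intrinsics, pixels), "world_to_cam" (4x4, takes a point from world to camera coordinates). Camera axes: x right, y up, looking along -z (the intrinsics and any distortion apply to the point x, -y, -z); pixel columns grow to the right and rows downward; lengths in m; the calibration is good to about 2 mm. The wrist camera is an equidistant fisheye: a pixel r from the principal point sees the ray r / f radians off the axis. A picture is of the moment at which its call begins: read the wrist's pose just before it. camera_params takes no time and is no camera call; for the wrist camera it gives the pose at the moment of the call.
- r.finish_job(): hands the job in, once; it reports no verdict.
Trained networks look in the newest picture that a camera, given by its name, has taken for a name from the list of things; names that differ only in an ending like _2 or _b are one class to them, and where a whole thing is asked for, a point or a joint stands for the part that bears it (a point fixed in the world has none). Each returns a list of dicts, best first, with "p" (0 to 1); they miss things now and then, are a little off and sometimes report something else, mostly with a low value. They report only what shows in the picture. A call takes as long as a camera call. They do not tell look-alikes from the thing itself.
- viewer.outline_of(camera, name): "pixels" (384x512 bool, what is visible of it) and "bbox" ([left, top, width, height] in pixels, round what is visible of it).
The state is a dict: "clock": time; "q": joint angles; "qd": joint speeds; "joint_torque": joint torques, N m; "tool_pos": TCP position; "eef_rot": TCP orientation; "contact_force": force on the tool from outside, world axes, zero at the start; "moment": the same for the moment, N m; "opening": opening from 0.0 (shut) to 1.0 (fully open).
Only numpy, scipy, OpenCV 4.12 (cv2) and the standard library are available. Lean on these libraries where they do the work, as an engineer would, in place of code of your own. Each camera call takes 0.05 s, during which the arm holds its last target.

## Task

Stand the blue glaze sample pot upright in the empty place of the round sample carousel, without turning the carousel yet, and let go of the pot. Then turn the carousel until the blue pot faces the front, in line with the tip of the yellow pointer, and finish with one of the carousel's upright posts gripped between the fingers, holding the carousel still there (do not let go at the end). The other three pots must stay standing in their places, and the things round about must be left alone.

Things in the scene. Friction and masses are not known exactly. Their poses are not given: they have to be found in the camera images.
- blue_pot: The dark blue tapered sample pot, the only blue one: open at the top, 58 mm outside diameter at the rim narrowing to 42 mm at the foot, 55 mm high, about 4 mm wall, 60 g. It starts loose on the work board left of the carousel. Origin: centre of its underside; z up along its axis.
- cream_pot: Cream round sample pot (58 mm wide, 46 mm high), loose in one of the other three places of the carousel. Origin: centre of its underside; z up.
- brown_pot: Dark brown round sample pot (58 mm wide, 46 mm high), loose in another place of the carousel. Origin: centre of its underside; z up.
- green_pot: Pale green bowl-shaped sample pot (64 mm wide, 30 mm high), loose in another place of the carousel. Origin: centre of its underside; z up.
- carousel_axis (a point): Point on the carousel's vertical turning axis, at the height of the deck's top (44 mm above the board). The carousel is a round wooden deck, 284 mm diameter, 16 mm thick, on a fixed dark steel foot of 170 mm diameter; a steel boss of 32 mm diameter, 10 mm high stands in the middle of the deck. Four pot places lie 90 degrees apart, their centres 82 mm from the axis; the four turning posts stand halfway between them. Does not move during the job.
- empty_place (a point): Centre of the carousel's empty place, on the deck's top; turns with the deck, 82 mm from the axis, and still marks the same place once the pot stands in it. A place is a thin round cork pad (47 mm diameter) flush with the deck, ringed by six small rubber studs (7 mm thick, 5 mm high, centres 30.5 mm from the place's centre), so a pot's foot has 6 mm play between the studs.
- front_place (a point): Fixed point 82 mm from the carousel axis in the direction of the yellow pointer, at the height of the deck's top: where the empty place (and the blue pot in it) must come to lie.
- front_marker: Fixed front marker on the board: dark steel plate 44 x 50 mm with a yellow pointer, 26 mm high, whose tip points along its +x axis at the carousel axis, 165 mm away. Origin: centre of the plate's underside. It stands on the robot's side of the carousel.
- deck (a joint): Turning angle of the carousel's deck, rad, 0 at the start, growing counter-clockwise seen from above; it can turn more than a full turn either way (limits -7 and 7). It is not sprung: light bearing friction of about 0.05 N m, so it stays roughly where it is left but can coast on a little.
- post_0_grip (a point): Place to grip turning post 0: on its axis, 62 mm above the deck (106 mm above the board); turns with the deck. The post is upright and round, 122 mm from the carousel axis, 45 degrees counter-clockwise of the empty place seen from above; the others follow every 90 degrees. Aluminium with a black rubber sleeve of 12.4 mm diameter from 30 to 76 mm above the deck; black cap of 17 mm diameter on top, ending 84 mm above the deck. The post may turn between the fingers.
- post_1_grip (a point): Place to grip turning post 1: on its axis, 62 mm above the deck (106 mm above the board); turns with the deck. The post is upright and round, 122 mm from the carousel axis, 90 degrees counter-clockwise of post 0. Aluminium with a black rubber sleeve of 12.4 mm diameter from 30 to 76 mm above the deck; black cap of 17 mm diameter on top, ending 84 mm above the deck. The post may turn between the fingers.
- post_2_grip (a point): Place to grip turning post 2: on its axis, 62 mm above the deck (106 mm above the board); turns with the deck. The post is upright and round, 122 mm from the carousel axis, 180 degrees counter-clockwise of post 0. Aluminium with a black rubber sleeve of 12.4 mm diameter from 30 to 76 mm above the deck; black cap of 17 mm diameter on top, ending 84 mm above the deck. The post may turn between the fingers.
- post_3_grip (a point): Place to grip turning post 3: on its axis, 62 mm above the deck (106 mm above the board); turns with the deck. The post is upright and round, 122 mm from the carousel axis, 270 degrees counter-clockwise of post 0. Aluminium with a black rubber sleeve of 12.4 mm diameter from 30 to 76 mm above the deck; black cap of 17 mm diameter on top, ending 84 mm above the deck. The post may turn between the fingers.
- label_roll: White paper label roll, 64 mm diameter, 40 mm high; loose bystander, to be left where it is. Origin: centre of its underside.
- slip_jar: Round jar with black lid, 61 mm diameter, 78 mm high; loose bystander, to be left where it is. Origin: centre of its underside.
- sand_block: Cork sanding block, 42 x 70 x 26 mm; loose bystander, to be left where it is. Origin: centre of its underside.
- marker: Marker pen lying flat, 135 mm long, 17 mm thick, black and white; loose bystander, to be left where it is. Origin: centre of its underside.
- test_tile: Dark glazed test tile, 95 x 48 x 9 mm, lying flat; loose bystander, to be left where it is. Origin: centre of its underside.
There are look-alikes about, which are no part of the job. What is shaped like the brown_pot but purple is not meant.

How it is judged:
By the outcome, as a careful person would: the job done as asked, in the order asked, and still so for the second after the job is handed in, while the arm keeps its last pose, push and grip.
It also fails if it takes over 58 s, if anything falls off the work surface, if the arm or the gripper's body presses on something with over 40 N, if the wrist force passes 120 N, or if a joint passes its speed limit or range.

## Working session

There is one attempt and no reset: what is moved stays moved. The work goes in short steps, Python scripts to look and compute and a shell command to move; the robot and the scene stay as the last step left them, time stands still between calls to the robot, and variables do not carry over. Pictures are saved under pics/ and viewed, and the job is handed in when it is done.

```bash
ls; mkdir -p pics; python3 - <<'E'
from plant import r, viewer
import cv2, numpy as np
print(r.get_state()); print(r.tcp_to_tips)
for n in ["scene","top","wrist"]:
    p=viewer.camera_params(n); im=viewer.snapshot(n)
    cv2.imwrite(f"pics/{n}0.png",im[:,:,::-1]); print(n,{k:np.round(v,4).tolist() if not isinstance(v,str) else v for k,v in p.items()})
E
```

```text
pics
{'clock': 0.0, 'q': array([ 1.22377748,  0.68997723, -0.19449437,  1.56637283,  0.1573061 ,
        0.90250972, -0.2151034 ]), 'qd': array([ 0.00099941, -0.00114874, -0.0014318 , -0.00045696, -0.00098957,
        0.00024885,  0.00111437]), 'joint_torque': array([ 1.28422871e-04, -5.27558327e+01, -1.26662616e+00, -1.53430992e+01,
       -5.25383418e-02,  6.69159766e-03,  1.72792934e-04]), 'tool_pos': array([ 0.23201034, -0.57966698,  0.25190607]), 'eef_rot': array([ 9.81919470e-01,  1.89296789e-01, -2.53972614e-04, -9.02867323e-04]), 'contact_force': array([-0.53172851,  0.46613206,  0.95147641]), 'moment': array([ 0.02026157, -0.00245177, -0.00113264]), 'opening': 1.0034475381171035}
0.014
scene {'intrinsics': [[367.6299, 0.0, 257.8557], [0.0, 367.6299, 188.1765], [0.0, 0.0, 1.0]], 'world_to_cam': [[-0.7699, -0.6381, 0.0126, 0.5412], [0.3756, -0.437, 0.8173, -0.1947], [-0.5159, 0.634, 0.5761, -0.9547], [0.0, 0.0, 0.0, 1.0]]}
top {'intrinsics': [[384.2572, 0.0, 257.35], [0.0, 384.2572, 194.2253], [0.0, 0.0, 1.0]], 'world_to_cam': [[-0.009, -0.9999, 0.0068, 0.1841], [0.9954, -0.0083, 0.0952, -0.5377], [-0.0951, 0.0076, 0.9954, -1.1239], [0.0, 0.0, 0.0, 1.0]]}
wrist {'intrinsics': [[297.3186, 0.0, 251.2084], [0.0, 297.3186, 191.4398], [0.0, 0.0, 1.0]], 'world_to_cam': [[0.3726, -0.928, -0.0018, -0.6232], [0.8966, 0.3605, -0.2573, 0.0376], [0.2394, 0.0943, 0.9663, -0.3888], [0.0, 0.0, 0.0, 1.0]]}
```

View pics/scene0.png

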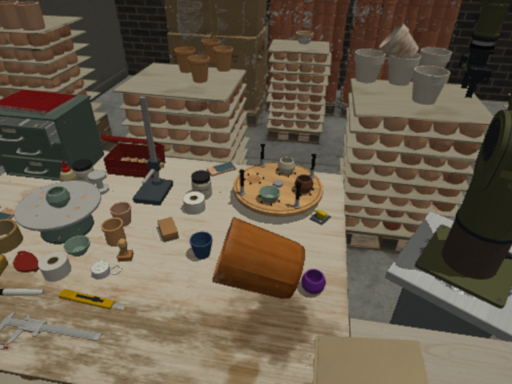

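View pics/top0.png

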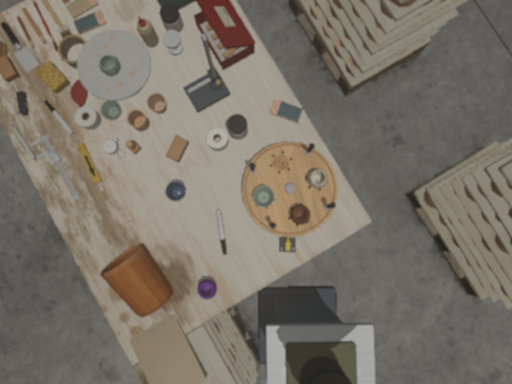

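The top view shows the blue pot at (176,190), a purple look-alike at (207,288), and the carousel around (289,188). Its empty place looks to be at (281,161), the front marker at (288,244), and the marker pen at (221,230). Candidates for blue_pot are the dark blue one at top (176,190) and the purple one at top (207,288). I choose the blue one and will check it in a crop.

```bash
cat > h.py <<'E'
from plant import r, viewer
import cv2, numpy as np
from scipy.optimize import least_squares
from scipy.spatial.transform import Rotation as R
def ray(p,uv,fish=False):
    K=np.array(p["intrinsics"]);T=np.array(p["world_to_cam"])
    x=(uv[0]-K[0,2])/K[0,0]; y=(uv[1]-K[1,2])/K[1,1]
    if fish:
        th=np.hypot(x,y); s=np.sin(th)/max(th,1e-9); d=np.array([x*s,-y*s,-np.cos(th)])
    else: d=np.array([x,-y,-1.])
    Rm=T[:3,:3]; return -Rm.T@T[:3,3], Rm.T@d
def onz(p,uv,z,fish=False):
    o,d=ray(p,uv,fish); return o+d*(z-o[2])/d[2]
def proj(p,X,fish=False):
    K=np.array(p["intrinsics"]);T=np.array(p["world_to_cam"])
    c=T[:3,:3]@np.asarray(X)+T[:3,3]; x,y,z=c[0],-c[1],-c[2]
    if fish:
        rr=np.hypot(x,y); th=np.arctan2(rr,z); x,y,z=x/rr*th,y/rr*th,1
    return np.array([K[0,0]*x/z+K[0,2],K[1,1]*y/z+K[1,2]])
E
python3 - <<'E'
from h import *
top=viewer.snapshot("top");sc=viewer.snapshot("scene")
a=cv2.resize(top[125:265,150:350],(800,560),interpolation=cv2.INTER_CUBIC)
cv2.imwrite("pics/topcrop.png",a[:,:,::-1])
a=cv2.resize(sc[130:270,150:350],(800,560),interpolation=cv2.INTER_CUBIC)
cv2.imwrite("pics/sccrop.png",a[:,:,::-1])
pt=viewer.camera_params("top");ps=viewer.camera_params("scene")
for n,z in [("blue_pot",.03),("cream_pot",.07),("brown_pot",.07),("green_pot",.06),("front_marker",.015),("deck",.044),("label_roll",.02),("slip_jar",.04),("sand_block",.013),("marker",.008),("test_tile",.005),("post_0_grip",.106)]:
  for cam,p in (("top",pt),("scene",ps)):
    for o in viewer.outline_of(cam,n)[:4]:
        m=o["pixels"];v,u=np.nonzero(m); c=(u.mean(),v.mean())
        print(n,cam,round(o["p"],2),o["bbox"],np.round(c,1),np.round(onz(p,c,z),3))
E
```

```text
blue_pot top 0.89 [164.7, 181.0, 22.8, 23.3] [175.5 191. ] [0.551 0.423 0.03 ]
blue_pot scene 0.59 [190.1, 229.0, 23.5, 26.6] [200.5 244.3] [0.551 0.418 0.03 ]
cream_pot top 0.55 [305.7, 167.0, 21.1, 21.1] [317.3 178.2] [0.58  0.006 0.07 ]
cream_pot scene 0.81 [277.6, 159.0, 16.5, 16.0] [285.8 165.2] [0.578 0.009 0.07 ]
brown_pot top 0.62 [241.0, 141.2, 95.4, 98.7] [289.3 188. ] [0.552 0.088 0.07 ]
brown_pot top 0.57 [193.8, 281.9, 25.7, 19.5] [206.7 289. ] [0.269 0.324 0.07 ]
brown_pot top 0.52 [289.5, 206.7, 22.3, 21.2] [299.6 214.6] [0.476 0.059 0.07 ]
brown_pot top 0.21 [304.1, 165.6, 24.3, 22.5] [317.3 178. ] [0.581 0.006 0.07 ]
brown_pot scene 0.95 [301.5, 267.5, 27.7, 31.4] [312.9 281.3] [0.245 0.365 0.07 ]
brown_pot scene 0.68 [297.9, 176.2, 16.7, 17.7] [304.5 183.3] [0.472 0.057 0.07 ]
green_pot top 0.57 [251.5, 187.0, 21.7, 18.9] [263.7 196.5] [0.529 0.161 0.06 ]
green_pot top 0.34 [240.8, 140.1, 94.3, 93.1] [289.1 187.6] [0.554 0.087 0.06 ]
green_pot scene 0.6 [260.2, 184.2, 20.3, 18.6] [268.8 193.2] [0.531 0.157 0.06 ]
front_marker top 0.79 [278.7, 235.7, 15.7, 15.5] [286
[... 691 characters left out ...]
, 216.7, 20.2, 24.8] [167.2 229.4] [0.679 0.426 0.013]
marker top 0.47 [280.0, 236.9, 13.7, 17.2] [286.9 244.3] [0.389 0.092 0.008]
marker scene 0.65 [294.9, 173.1, 17.5, 18.8] [303.9 183.1] [ 0.521 -0.022  0.008]
marker scene 0.26 [308.5, 211.4, 21.7, 12.7] [319.8 217.1] [0.385 0.097 0.008]
test_tile top 0.62 [267.5, 99.4, 34.3, 23.3] [286.1 110.4] [0.802 0.088 0.005]
test_tile scene 0.7 [208.1, 161.9, 29.1, 15.6] [221.5 168.6] [0.797 0.089 0.005]
test_tile scene 0.19 [190.7, 229.6, 21.5, 22.9] [200.9 244.4] [0.57  0.401 0.005]
post_0_grip top 0.63 [242.5, 144.0, 92.2, 92.4] [289.2 187.7] [0.549 0.091 0.106]
post_0_grip scene 0.91 [230.0, 145.8, 93.8, 73.8] [275.7 188.5] [0.492 0.178 0.106]
```

```bash
true
```

```text
(no output)
```

View pics/topcrop.png

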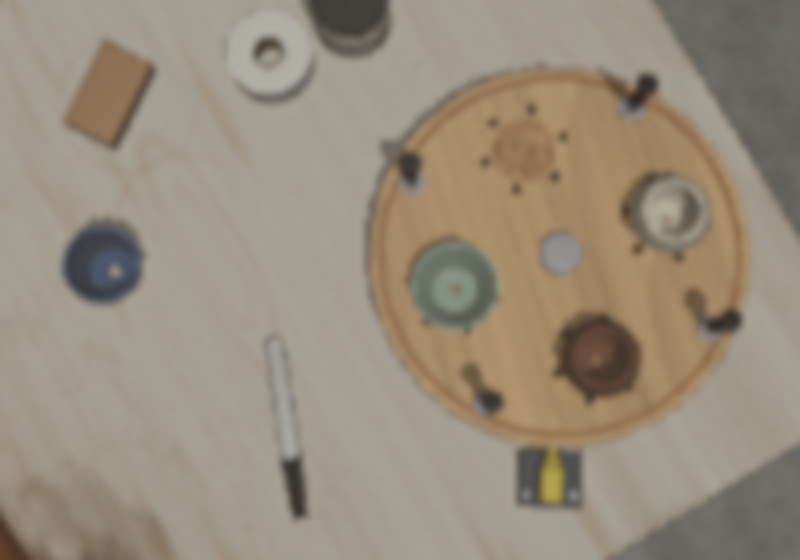

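View pics/sccrop.png

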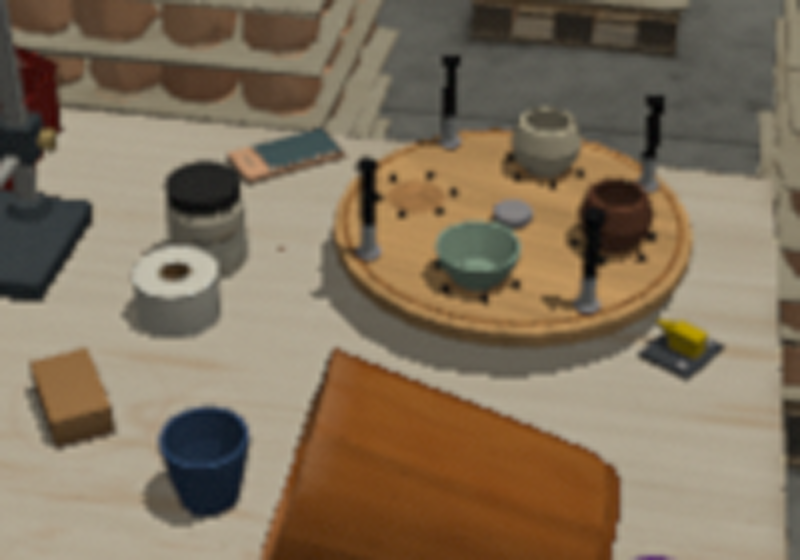

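The pot is upright, and it is the blue one at top (175.5,191), crop (103,263). The crop shows the carousel boss at (561,253), the empty place at (523,150), and the yellow tip at (553,450). Next I compute the geometry.

```bash
python3 - <<'E'
from h import *
pt=viewer.camera_params("top");ps=viewer.camera_params("scene")
def tc(u,v): return (150+u/4-.375,125+v/4-.375)
def s_(u,v): return (150+u/4-.375,130+v/4-.375)
boss=onz(pt,tc(561,253),.054); boss2=onz(ps,s_(513,213),.054)
e=onz(pt,tc(523,150),.044); e2=onz(ps,s_(416,196),.044)
tip=onz(pt,tc(553,448),.02); mk=onz(pt,tc(551,478),.005)
print("boss",boss,boss2,"empty",e,e2,"tip",tip,"plate",mk)
# posts caps z=.128
posts=[onz(pt,tc(*c),.122) for c in [(410,165),(648,86),(728,322),(489,401)]]
posts2=[onz(ps,s_(*c),.124) for c in [(368,166),(451,62),(655,103),(593,218)]]
for a in posts: 
    d=a-boss; print("post",a,np.hypot(*d[:2]),np.degrees(np.arctan2(d[1],d[0])))
for a in posts2: print("post sc",a)
for n,a in (("e",e),("tip",tip),("plate",mk)):
    d=a-boss; print(n,np.hypot(*d[:2]),np.degrees(np.arctan2(d[1],d[0])))
E
```

```text
boss [0.55432575 0.08449825 0.054     ] [0.54868487 0.0890946  0.054     ] empty [0.63248649 0.11044293 0.044     ] [0.63126874 0.10881029 0.044     ] tip [0.41234546 0.08977171 0.02      ] plate [0.38971588 0.09036152 0.005     ]
post [0.60858538 0.19386395 0.122     ] 0.1220858846652298 63.612600459396816
post [0.66268284 0.02850962 0.122     ] 0.12196714669791864 -27.325615048320845
post [ 0.49838169 -0.02251509  0.122     ] 0.12075426711293856 -117.59951048616337
post [0.44603338 0.14147019 0.122     ] 0.12236436695341739 152.25142343496213
post sc [0.60622708 0.19349327 0.124     ]
post sc [0.66009386 0.03102089 0.124     ]
post sc [ 0.49697985 -0.02202541  0.124     ]
post sc [0.44320002 0.14152484 0.124     ]
e 0.08235428283822681 18.363073749804975
tip 0.14207819188033724 177.87288671053898
plate 0.16471426538960376 177.96003425121637
```

```bash
cat >> h.py <<'E'
def to(P,jaw=None,base=None,q=None):
    """tool-frame shift in cm, turn deg (tool z) to reach world P with jaw line at world angle jaw deg"""
    s=r.get_state(); b=s["tool_pos"] if base is None else np.array(base); M=R.from_quat(s["eef_rot"] if q is None else q).as_matrix()
    d=M.T@(np.array(P)-b)*100
    y=M[:,1]; a=np.degrees(np.arctan2(y[1],y[0])); t=0
    if jaw is not None:
        t=-(((jaw-a)+90)%180-90)
    print("shift cm",np.round(d,2),"turn",np.round(t,1),"now jaw",round(a,1),"clock",s["clock"]); return d,t
E
python3 - <<'E'
from h import *
to((.5,-.1,.25),18); to((.551,.42,.2),18)
E
```

```text
shift cm [ 42.7  -34.64   0.27] turn -86.2 now jaw -68.2 clock 1.45
shift cm [ 66.76 -81.02   5.26] turn -86.2 now jaw -68.2 clock 1.45
```

```bash
python3 -m inch '[[0,[7,-6,0],-8],[0,[14,-11.5,0],-16],[0,[21,-17,0],-24],[0,[28,-23,0],-32],[0,[35,-28.5,0],-40],[0,[42.7,-34.6,0],-46],[0,[45,-39,0],-50],[0,[47,-44,0],-55]]' 30; python3 -c "
from h import *
print(r.get_state()['q'])"
```

```text
clock: 2.25
tool_pos: [0.4184, -0.2244, 0.253]
eef_rot: [0.783, 0.622, 0.0, 0.001]
contact_force: [1.5, 0.1, 0.4]
opening: 0.998
[ 0.68897131  0.52113308 -0.4477747   1.9975496   0.34359301  0.69421073
 -0.20085681]
```

```bash
python3 - <<'E'
from h import *
to((.5,.1,.25),18); to((.551,.42,.2),18)
E
```

```text
shift cm [33.44  0.64  0.3 ] turn -31.0 now jaw -13.0 clock 2.25
shift cm [65.77 -1.6   5.29] turn -31.0 now jaw -13.0 clock 2.25
```

```bash
python3 -m inch '[[0,[5,0,0],-4],[0,[10,0,0],-8],[0,[15,0,0],-12],[0,[20,0,0.5],-16],[0,[25,0,1],-20],[0,[30,0,1.5],-24],[0,[35,0,2],-28],[0,[40,-0.3,2.5],-31],[0,[45,-0.5,3],-31],[0,[50,-0.8,3.5],-31],[0,[55,-1,4],-31],[0,[60,-1.3,4.5],-31],[0,[64,-1.5,5],-31],[0,[65.8,-1.6,5.3],-31],[0,[65.8,-1.6,5.3],-31],[0,[65.8,-1.6,5.3],-31],[0,[65.8,-1.6,5.3],-31]]'; python3 - <<'E'
from h import *
s=r.get_state();print(s['q'],s['tool_pos'],s['clock'])
p=viewer.camera_params("wrist"); im=viewer.snapshot("wrist"); cv2.imwrite("pics/w1.png",im[:,:,::-1])
for o in viewer.outline_of("wrist","blue_pot")[:2]:
    v,u=np.nonzero(o["pixels"]); print(o["p"],o["bbox"],u.mean(),v.mean(),onz(p,(u.mean(),v.mean()),.035,True))
print("expected",proj(p,(.551,.42,.055),True))
E
```

```text
clock: 3.95
tool_pos: [0.5523, 0.4162, 0.1998]
eef_rot: [0.59, 0.808, -0.001, 0.001]
contact_force: [0.8, -0.4, 0.2]
opening: 1.002
[-0.48116685  0.87190907 -0.48166938  1.38131528  0.43843085  0.99556499
 -0.7465658 ] [0.55228433 0.41622048 0.19981199] 3.95
0.61 [216.8, 142.8, 61.2, 59.5] 247.34611362844197 174.56186824677587 [0.54562671 0.41930923 0.035     ]
expected [252.65900256 179.83181176]
```

```bash
true
```

```text
(no output)
```

View pics/w1.png

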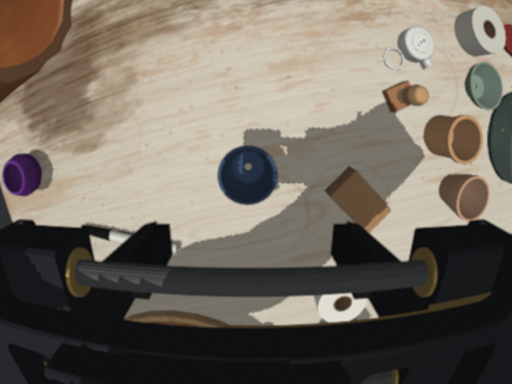

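The wrist view shows the blue pot upright, with its rim centred near (248,174). I'll fit its rim precisely.

```bash
cat >> h.py <<'E'
def fitrim(cam,name,zr,rad,x0,zb=None,rb=None,fish=False,near=None,p=None):
    p=p or viewer.camera_params(cam)
    o=viewer.outline_of(cam,name)[0] if near is None else near
    c=max(cv2.findContours(o["pixels"].astype(np.uint8),cv2.RETR_EXTERNAL,cv2.CHAIN_APPROX_NONE)[0],key=len)[:,0,:].astype(float)
    c=cv2.convexHull(c.astype(np.float32))[:,0,:]
    t=np.linspace(0,2*np.pi,90)
    def mod(x):
        P=[proj(p,(x[0]+rad*np.cos(a),x[1]+rad*np.sin(a),zr),fish) for a in t]
        if zb is not None: P+=[proj(p,(x[0]+rb*np.cos(a),x[1]+rb*np.sin(a),zb),fish) for a in t]
        return cv2.convexHull(np.array(P,np.float32))
    def f(x):
        h=mod(x); return [cv2.pointPolygonTest(h,(float(a),float(b)),True) for a,b in c]
    s=least_squares(f,x0,diff_step=1e-3,loss="soft_l1"); return s.x,np.sqrt(np.mean(s.fun**2)),o["p"]
E
python3 - <<'E'
from h import *
print(fitrim("wrist","blue_pot",.055,.029,(.551,.42),0,.021,True))
for cam in("top","scene"):
    viewer.snapshot(cam); print(cam,fitrim(cam,"blue_pot",.055,.029,(.551,.42),0,.021))
E
```

```text
(array([0.54482853, 0.42312248]), np.float64(0.44829819788656744), 0.61)Traceback (most recent call last):
  File "<stdin>", line 4, in <module>
  File "h.py", line 30, in fitrim
    o=viewer.outline_of(cam,name)[0] if near is None else near
      ~~~~~~~~~~~~~~~~~~~~~~~~~~~^^^
IndexError: list index out of range
```

```bash
python3 - <<'E'
from h import *
for cam,roi,f in(("top",(155,175,200,210),0),("scene",(185,225,220,262),0),("wrist",(205,135,290,215),1)):
    im=cv2.imread("pics/w1.png" if f else f"pics/{cam}0.png"); b,g,rr=[im[:,:,i].astype(int) for i in range(3)]
    m=(b-rr>15); k=np.zeros_like(m); k[roi[1]:roi[3],roi[0]:roi[2]]=1; m=m&k
    n,l,st,_=cv2.connectedComponentsWithStats(m.astype(np.uint8)); i=1+np.argmax(st[1:,4]); print(cam,st[i])
    print(fitrim(cam,"",.055,.029,(.549,.421),0,.021,bool(f),near=dict(pixels=l==i,p=1)))
E
```

```text
top [172 187  13  10  91]
(array([0.56822111, 0.42318139]), np.float64(3.1820613055207922), 1)
scene [190 232  22  26 432]
(array([0.54655832, 0.41941217]), np.float64(1.2733329727724039), 1)
wrist [ 218  147   59   57 2575]
(array([0.54438991, 0.42431845]), np.float64(1.2158195064955444), 1)
```

```bash
python3 - <<'E'
from h import *
pt=viewer.camera_params("top"); print(onz(pt,(175.3,190.6),.055),onz(pt,(175.3,190.6),.045))
to((.547,.421,.12),18)
E
```

```text
[0.54898164 0.41831495 0.055     ] [0.55004995 0.42038128 0.045     ]
shift cm [ 0.5  -0.37  8.01] turn -0.2 now jaw 17.8 clock 4.2
```

```bash
python3 -m inch '[[0,[0.2,-0.1,3],0],[0,[0.5,-0.3,6],0],[0,[0.5,-0.4,8],0],[0,[0.5,-0.4,8],0],[0,[0.5,-0.4,8],0]]'; python3 - <<'E'
from h import *
im=viewer.snapshot("wrist"); cv2.imwrite("pics/w2.png",im[:,:,::-1])
print(fitrim("wrist","blue_pot",.055,.029,(.547,.421),0,.021,True))
to((.547,.421,.05),18)
E
```

```text
clock: 4.7
tool_pos: [0.5466, 0.4218, 0.1202]
eef_rot: [0.589, 0.808, 0.0, 0.0]
contact_force: [0.2, 0.6, 0.1]
opening: 1.002
(array([0.5450997 , 0.42306148]), np.float64(0.37895302961174077), 0.89)
shift cm [-0.15 -0.08  7.14] turn -0.2 now jaw 17.8 clock 4.8
```

```bash
true
```

```text
(no output)
```

View pics/w2.png

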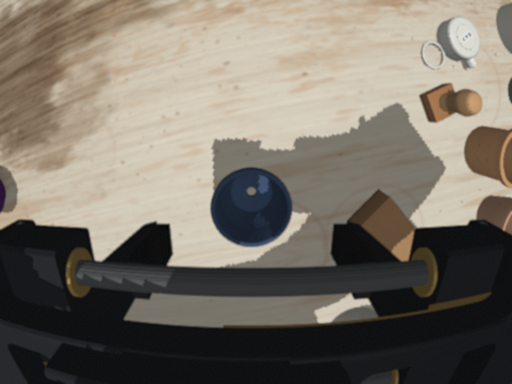

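The pot sits between the open jaws, rim centre about (251,207), and fits at (0.545,0.423), within 2 mm of the TCP. I descend and grip.

```bash
python3 -m inch '[[0,[0,0,2.5],0],[0,[0,0,5],0],[0,[0,0,6.5],0],[0,[0,0,7],0],[0,[0,0,7],0],[0.2,[0,0,7],0],[0.3,[0,0,7],0],[0.4,[0,0,7],0],[0.5,[0,0,7],0],[0.5,[0,0,7],0],[0.5,[0,0,7],0]]' 15; python3 - <<'E'
from h import *
im=viewer.snapshot("wrist"); cv2.imwrite("pics/w3.png",im[:,:,::-1]); 
E
```

```text
clock: 5.9
tool_pos: [0.5464, 0.422, 0.0502]
eef_rot: [0.589, 0.808, 0.0, 0.0]
contact_force: [-1.5, -1.2, 3.4]
opening: 0.637
```

View pics/w3.png

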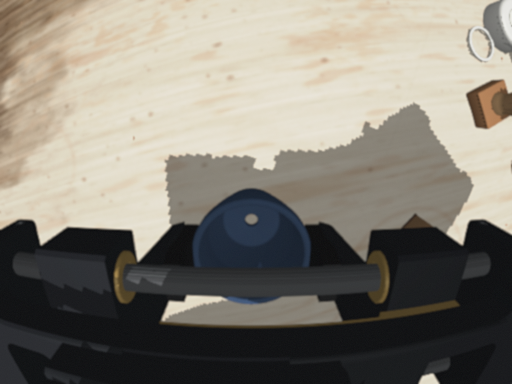

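```bash
python3 -m inch '[[0.5,[0,0,-1],0],[0.5,[0,0,-3],0],[0.5,[0,0,-6],0],[0.5,[0,0,-9],0],[0.5,[0,0,-12],0],[0.5,[0,0,-13],0],[0.5,[0,0,-13],0],[0.5,[0,0,-13],0],[0.5,[0,0,-13],0]]'; python3 - <<'E'
from h import *
im=viewer.snapshot("wrist"); cv2.imwrite("pics/w4.png",im[:,:,::-1]); 
im=viewer.snapshot("scene"); cv2.imwrite("pics/s4.png",cv2.resize(im[150:280,150:350],(800,520),interpolation=cv2.INTER_CUBIC)[:,:,::-1]); 
E
```

```text
clock: 6.85
tool_pos: [0.5455, 0.4208, 0.1776]
eef_rot: [0.589, 0.808, -0.002, -0.0]
contact_force: [0.2, -0.5, -1.2]
opening: 0.639
```

View pics/w4.png

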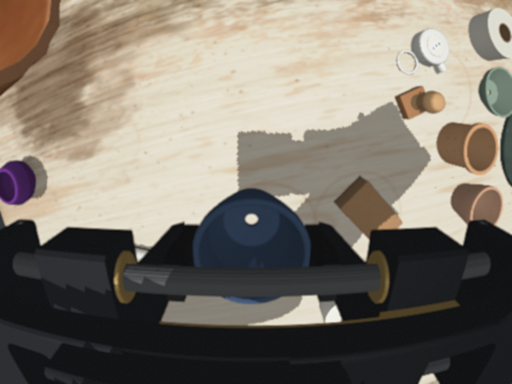

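View pics/s4.png

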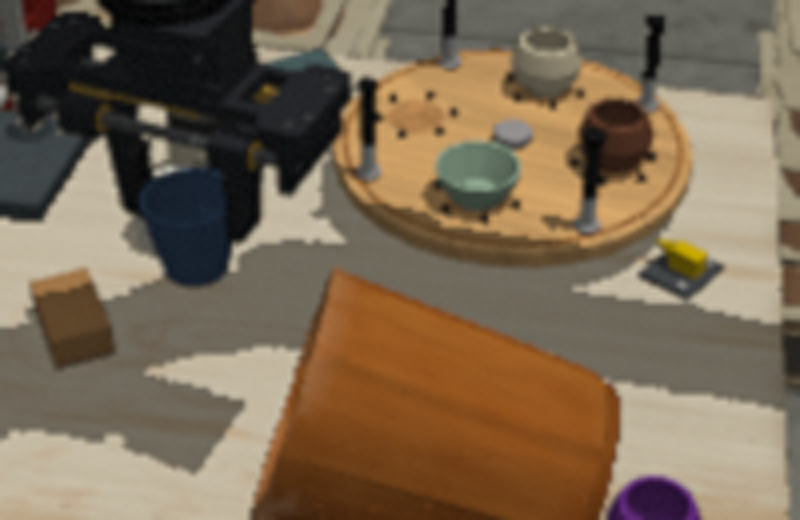

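The pot is held and lifted. In the scene crop it may lean a little, with rim (185,190) over foot (197,265). I'll measure the tilt.

```bash
python3 - <<'E'
from h import *
p=viewer.camera_params("wrist"); ps=viewer.camera_params("scene"); s=r.get_state(); T=s["tool_pos"]; print(T)
for zr in (0,.003,.005,.008): # rim above TCP
    rim=T+[0,0,zr]
    print(zr,"dot upright",proj(p,rim-[0,0,.050],True),"rim near/far", proj(p,rim+R.from_quat(s["eef_rot"]).apply([.029,0,0]),True),proj(p,rim-R.from_quat(s["eef_rot"]).apply([.029,0,0]),True))
    a=proj(ps,rim);b=proj(ps,rim-[0,0,.055]); f=lambda c:((c[0]-150)*4,(c[1]-150)*4)
    print("   scene rim,foot in crop",np.round(f(a)),np.round(f(b)))
im=cv2.imread("pics/w4.png"); cv2.imwrite("pics/w4c.png",cv2.resize(im[170:320,160:340],(720,600),interpolation=cv2.INTER_CUBIC))
E
```

```text
[0.54563711 0.42118204 0.17795023]
0 dot upright [253.58388691 218.09954347] rim near/far [254.32522223 196.32793533] [253.78832391 300.08465368]
   scene rim,foot in crop [185. 201.] [192. 273.]
0.003 dot upright [253.60662771 219.70261286] rim near/far [254.3741749  198.14345038] [253.8153944  303.33802142]
   scene rim,foot in crop [184. 197.] [192. 269.]
0.005 dot upright [253.62214122 220.79777872] rim near/far [254.40794709 199.39757256] [253.83381956 305.56173069]
   scene rim,foot in crop [184. 194.] [192. 266.]
0.008 dot upright [253.64595977 222.48172468] rim near/far [254.46040473 201.34819034] [253.86203725 308.98221669]
   scene rim,foot in crop [184. 190.] [191. 263.]
```

View pics/w4c.png

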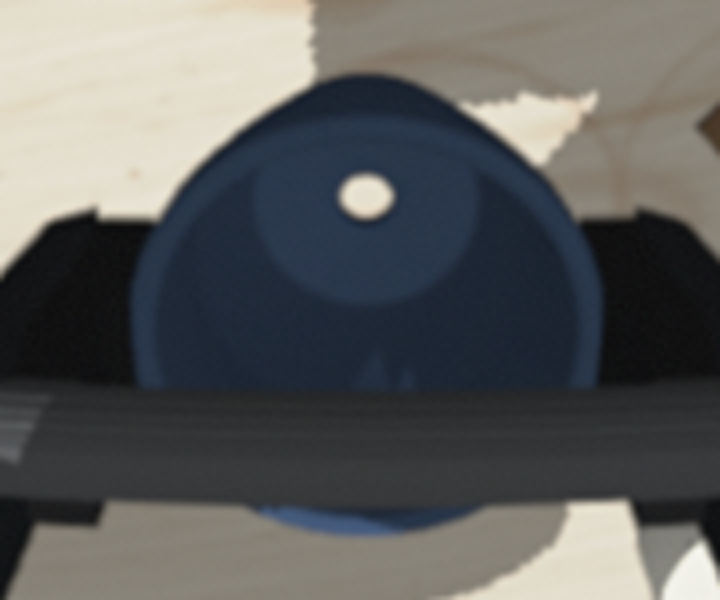

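The predicted pixels for an upright pot (foot hole at about (253,220), rim edges at 199 and 305) match the picture, so the pot hangs upright and is centred on the TCP. Next I carry it high past the empty place, so the wrist camera can see the place beside the pot.

```bash
python3 - <<'E'
from h import *
to((.59,.2,.22),18);to((.658,.025,.22),18)
E
```

```text
shift cm [-22.42  -2.56  -4.17] turn -0.2 now jaw 17.8 clock 6.95
shift cm [-41.16  -1.45  -4.15] turn -0.2 now jaw 17.8 clock 6.95
```

```bash
python3 -m inch '[[0.5,[-1.5,0,-2],0],[0.5,[-4,-0.3,-3.5],0],[0.5,[-7.5,-0.8,-4.2],0],[0.5,[-11,-1.2,-4.2],0],[0.5,[-14.5,-1.6,-4.2],0],[0.5,[-18,-2,-4.2],0],[0.5,[-22,-2.2,-4.2],0],[0.5,[-26,-2,-4.2],0],[0.5,[-30,-1.8,-4.2],0],[0.5,[-34,-1.6,-4.2],0],[0.5,[-37,-1.5,-4.2],0],[0.5,[-39.5,-1.5,-4.2],0],[0.5,[-41,-1.5,-4.2],0],[0.5,[-41,-1.5,-4.2],0],[0.5,[-41,-1.5,-4.2],0],[0.5,[-41,-1.5,-4.2],0]]'; python3 - <<'E'
from h import *
p=viewer.camera_params("wrist");s=r.get_state();print(s["tool_pos"],s["q"])
im=viewer.snapshot("wrist"); cv2.imwrite("pics/w5.png",im[:,:,::-1]); 
print("pred place",proj(p,(.631,.1107,.044),True),"boss",proj(p,(.553,.0857,.054),True))
for c in ((.6086,.1939),(.6627,.0285),(.4984,-.0225),(.446,.1415)): print(proj(p,(*c,.128),True))
E
```

```text
clock: 8.55
tool_pos: [0.6569, 0.0294, 0.2221]
eef_rot: [0.588, 0.809, 0.001, -0.001]
contact_force: [1.0, 0.1, -0.8]
opening: 0.642
[0.65688633 0.0294083  0.22214323] [ 0.16277582  0.80981352 -0.54196198  1.47891623  0.46375147  0.98233455
 -0.18736699]
pred place [253.09652204  96.43770559] boss [172.7048663   97.63324111]
[259.53440939 -14.44941643]
[259.53904387 202.48073646]
[ 69.48016706 198.54438258]
[64.99428281 10.2096272 ]
```

View pics/w5.png

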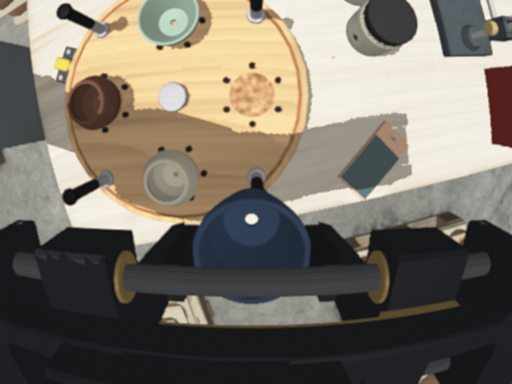

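The wrist view shows the empty place, free and ringed by studs, at about (252,95). The boss is at (173,97), the yellow pointer at (66,64), and the pot is held clear.

```bash
python3 - <<'E'
from h import *
p=viewer.camera_params("wrist")
im=cv2.imread("pics/w5.png"); g=cv2.cvtColor(im,cv2.COLOR_BGR2GRAY)
# refine dark stud centroids
pts=[]
for u,v in [(226,80),(252,70),(278,80),(278,109),(252,124),(226,109)]:
    w=g[v-5:v+6,u-5:u+6].astype(float); k=np.clip(np.median(w)-15-w,0,None); yy,xx=np.mgrid[-5:6,-5:6]
    pts.append((u+(k*xx).sum()/k.sum(),v+(k*yy).sum()/k.sum()))
W=np.array([onz(p,c,.048,True) for c in pts]); print(np.round(pts,1)); print("centre",W.mean(0),np.hypot(*(W-W.mean(0))[:,:2].T))
b=onz(p,(172.7,97),.054,True); print("boss",b)
d=W.mean(0)-b; print(np.hypot(*d[:2]),np.degrees(np.arctan2(d[1],d[0])))
x=im[0:220,40:340]; cv2.imwrite("pics/w5c.png",cv2.resize(x,(780,572),interpolation=cv2.INTER_CUBIC))
E
```

```text
[[226.   79.9]
 [252.1  67.4]
 [277.6  79.7]
 [277.8 108.8]
 [252.  123.6]
 [226.1 109. ]]
centre [0.62931936 0.11187031 0.048     ] [0.03053034 0.02831365 0.03039914 0.03010738 0.03007671 0.03019991]
boss [0.55285706 0.08618271 0.054     ]
0.08066186103632136 18.569837410987322
```

View pics/w5c.png

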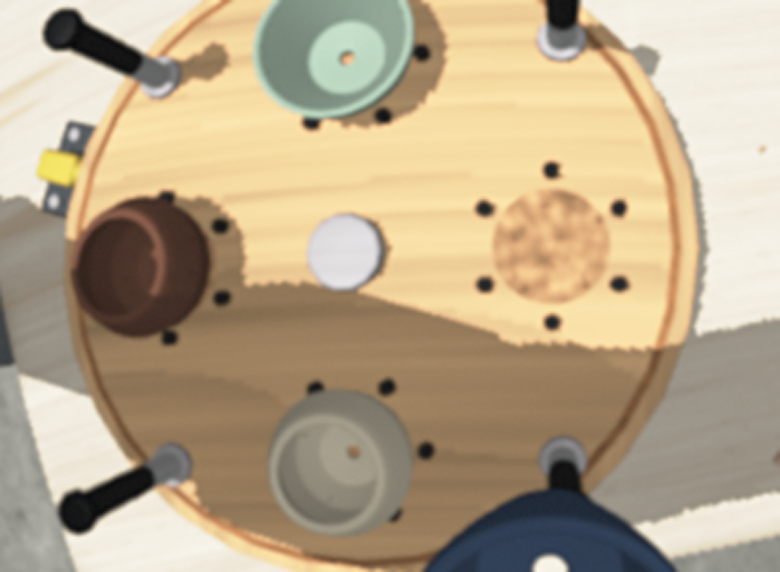

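```bash
python3 - <<'E'
from h import *
to((.6306,.1113,.22),18);to((.6306,.1113,.115),18)
E
```

```text
shift cm [8.61 0.03 0.22] turn 0.0 now jaw 18.0 clock 8.6
shift cm [ 8.6   0.02 10.72] turn 0.0 now jaw 18.0 clock 8.6
```

```bash
python3 -m inch '[[0.5,[2,0,0],0],[0.5,[4.5,0,0],0],[0.5,[7,0,0],0],[0.5,[8.2,0,0],0],[0.5,[8.6,0,0.5],0],[0.5,[8.6,0,2],0],[0.5,[8.6,0,4],0],[0.5,[8.6,0,6.5],0],[0.5,[8.6,0,8.5],0],[0.5,[8.6,0,10],0],[0.5,[8.6,0,10.5],0],[0.5,[8.6,0,10.5],0],[0.5,[8.6,0,10.5],0],[0.5,[8.6,0,10.5],0]]'; python3 - <<'E'
from h import *
p=viewer.camera_params("wrist")
im=viewer.snapshot("wrist"); cv2.imwrite("pics/w6.png",im[:,:,::-1]); 
im=viewer.snapshot("scene"); cv2.imwrite("pics/s6.png",cv2.resize(im[120:240,200:360],(800,600),interpolation=cv2.INTER_CUBIC)[:,:,::-1]); 
to((.6306,.1113,.0945),18)
E
```

```text
clock: 10.0
tool_pos: [0.6318, 0.109, 0.1177]
eef_rot: [0.589, 0.808, 0.001, 0.001]
contact_force: [-0.4, -0.9, -1.4]
opening: 0.636
shift cm [ 0.26 -0.03  2.31] turn -0.2 now jaw 17.8 clock 10.1
```

View pics/w6.png

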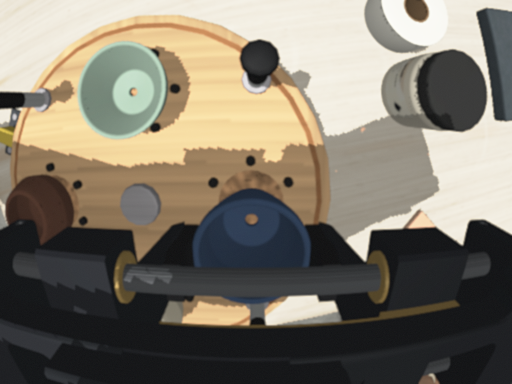

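View pics/s6.png

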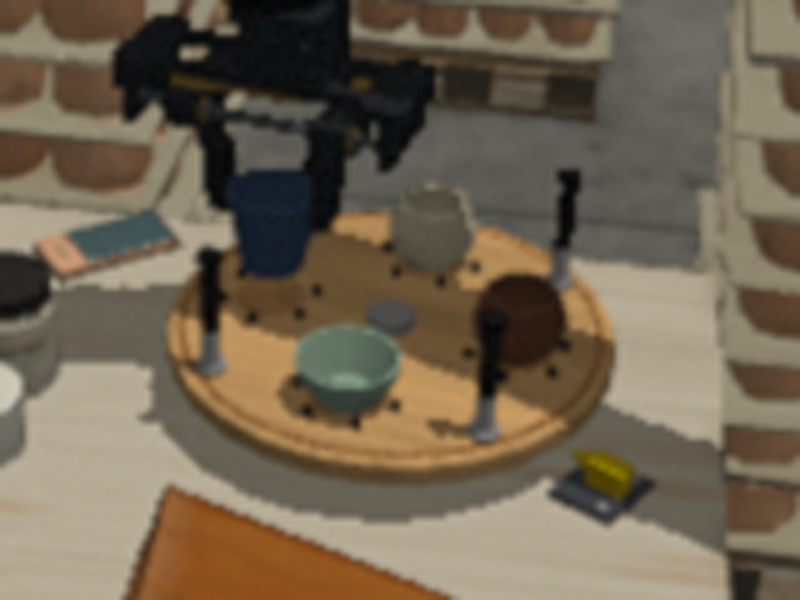

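```bash
python3 - <<'E'
from h import *
p=viewer.camera_params("wrist")
ob=np.array([(213,182.3),(250.3,160),(288.5,182)])
def f(x):
    return np.ravel([proj(p,(x[0]+.0305*np.cos(np.radians(x[2]+a)),x[1]+.0305*np.sin(np.radians(x[2]+a)),.049),True) for a in (150,90,30)]-ob)
s=least_squares(f,(.63,.111,18),x_scale=(.01,.01,1)); print(s.x,s.fun)
E
```

```text
[ 0.62869611  0.11283491 18.18377863] [-0.23179466 -0.05463394  0.2050409   0.24010209  0.02036547 -0.18593303]
```

```bash
python3 - <<'E'
from h import *
to((.6302,.1118,.0945),18)
E
python3 -m inch '[[0.5,[0.15,-0.1,0],0],[0.5,[0.3,-0.15,0.3],0],[0.5,[0.3,-0.15,0.8],0],[0.5,[0.3,-0.15,1.3],0],[0.5,[0.3,-0.15,1.7],0],[0.5,[0.3,-0.15,1.7],0],[0.5,[0.3,-0.15,1.7],0]]'; python3 - <<'E'
from h import *
to((.6302,.1118,.0945),18)
E
```

```text
shift cm [ 0.32 -0.06  2.31] turn -0.2 now jaw 17.8 clock 10.1
clock: 10.8
tool_pos: [0.6287, 0.1111, 0.0995]
eef_rot: [0.589, 0.808, -0.0, -0.0]
contact_force: [0.4, -0.7, -0.3]
opening: 0.64
shift cm [0.02 0.16 0.5 ] turn -0.2 now jaw 17.8 clock 10.8
```

```bash
python3 -m inch '[[0.5,[0.03,0.08,-0.1],0],[0.5,[0.03,0.15,-0.1],0],[0.5,[0.03,0.15,0.1],0],[0.5,[0.03,0.15,0.3],0],[0.5,[0.03,0.15,0.45],0],[0.5,[0.03,0.15,0.45],0],[0.5,[0.03,0.15,0.45],0]]'; python3 - <<'E'
from h import *
im=viewer.snapshot("wrist"); cv2.imwrite("pics/w7.png",im[:,:,::-1]); 
im=viewer.snapshot("scene"); cv2.imwrite("pics/s7.png",cv2.resize(im[120:240,200:360],(800,600),interpolation=cv2.INTER_CUBIC)[:,:,::-1]); 
to((.6302,.1118,.0942),18)
E
```

```text
clock: 11.5
tool_pos: [0.63, 0.1119, 0.0951]
eef_rot: [0.589, 0.808, -0.0, -0.0]
contact_force: [0.2, 0.1, -0.1]
opening: 0.642
shift cm [-0.02  0.    0.1 ] turn -0.2 now jaw 17.8 clock 11.6
```

View pics/w7.png

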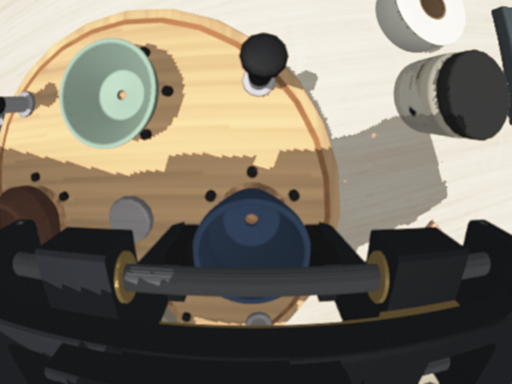

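View pics/s7.png

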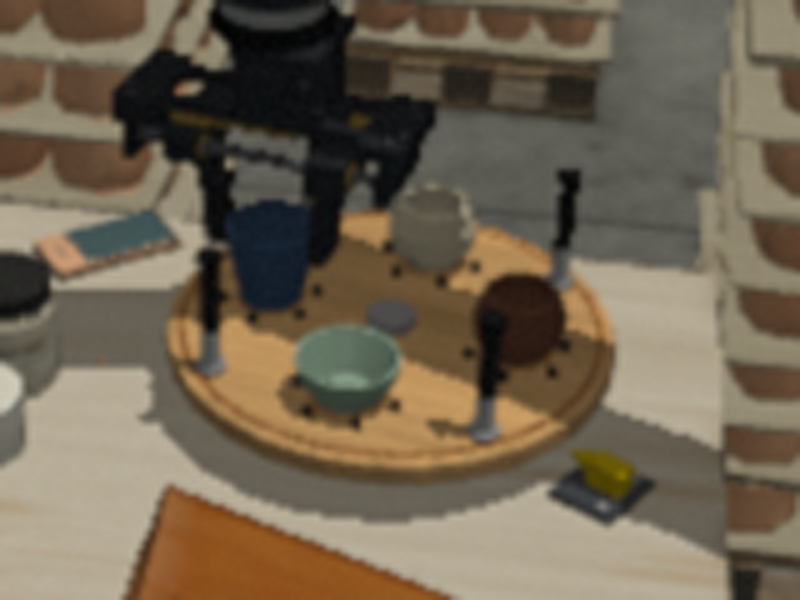

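The pot is centred among its studs, left (211,196), right (294,195) and middle (252,172), and is less than 1 mm above the deck. I set it down and release.

```bash
python3 -m inch '[[0.5,[0,0,0.1],0],[0.5,[0,0,0.1],0],[0.32,[0,0,0.1],0],[0.3,[0,0,0.1],0],[0.2,[0,0,0.1],0],[0.1,[0,0,0.1],0],[0.1,[0,0,0.1],0],[0.1,[0,0,-1],0],[0.1,[0,0,-3],0],[0.1,[0,0,-6],0],[0.1,[0,0,-9],0],[0.1,[0,0,-11],0],[0.1,[0,0,-11],0],[0.1,[0,0,-11],0]]'; python3 - <<'E'
from h import *
p=viewer.camera_params("wrist");
im=viewer.snapshot("wrist"); cv2.imwrite("pics/w8.png",im[:,:,::-1]); 
im=viewer.snapshot("scene"); cv2.imwrite("pics/s8.png",cv2.resize(im[120:240,200:360],(800,600),interpolation=cv2.INTER_CUBIC)[:,:,::-1]); 
print(r.get_state()["tool_pos"], proj(p,(.6302,.1118,.099),True))
E
```

```text
clock: 13.0
tool_pos: [0.6301, 0.1118, 0.2057]
eef_rot: [0.589, 0.808, 0.0, 0.0]
contact_force: [-1.0, 0.6, 0.9]
opening: 0.897
[0.62933824 0.11148253 0.2041856 ] [252.96185445 194.88921636]
```

View pics/w8.png

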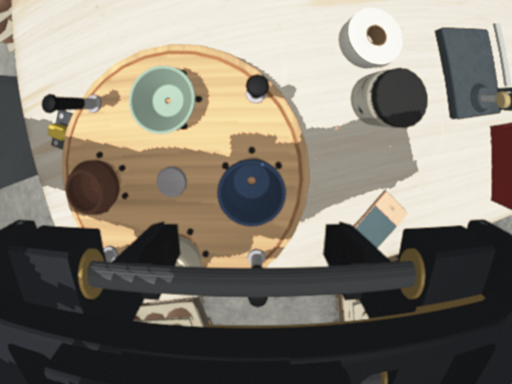

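View pics/s8.png

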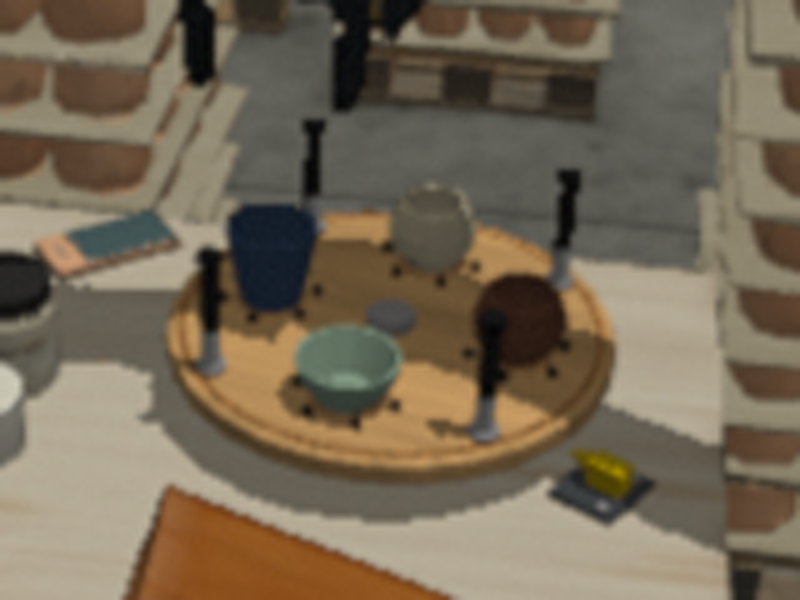

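The blue pot stands free in its place at wrist (251,190), and the deck hasn't moved. Next I go to post 3, which starts at −27° and must end at about +133°, keeping the jaws near 53° throughout.

```bash
python3 - <<'E'
from h import *
print(r.get_state()["q"])
to((.6621,.0308,.165),53)
E
```

```text
[ 0.02858678  0.80475421 -0.52271662  1.55531861  0.4725179   0.9122964
 -0.34436185]
shift cm [-8.68  0.66  3.92] turn -35.2 now jaw 17.8 clock 13.1
```

```bash
python3 -m inch '[[0.3,[-2,0.2,0],-8],[0.5,[-5,0.4,0],-16],[0.55,[-7.5,0.6,1.5],-24],[0.55,[-8.7,0.7,3],-32],[0.55,[-8.7,0.7,3.9],-35],[0.55,[-8.7,0.7,3.9],-35],[0.55,[-8.7,0.7,3.9],-35],[0.55,[-8.7,0.7,3.9],-35]]' 20; python3 - <<'E'
from h import *
p=viewer.camera_params("wrist");
im=viewer.snapshot("wrist"); cv2.imwrite("pics/w9.png",im[:,:,::-1]); 
print(r.get_state()["q"],proj(p,(.6621,.0308,.128),True),proj(p,(.5532,.0858,.054),True),proj(p,(.6302,.1118,.099),True))
to((.6621,.0308,.101),53)
E
```

```text
clock: 13.9
tool_pos: [0.6634, 0.0321, 0.1666]
eef_rot: [0.319, 0.948, 0.0, 0.0]
contact_force: [-1.0, 0.3, -0.3]
opening: 0.447
[ 0.21521567  0.91432831 -0.66813363  1.49882594  0.64449629  0.95576884
  0.27978664] [249.28535344 225.24296721] [222.84806857  51.14153065] [316.72713107 104.66791105]
shift cm [ 0.04 -0.19  6.58] turn -0.2 now jaw 52.8 clock 13.95
```

View pics/w9.png

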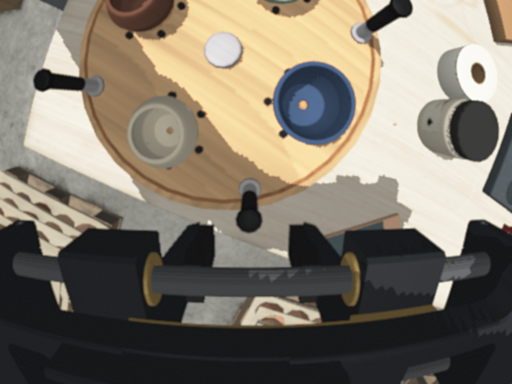

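```bash
python3 - <<'E'
from h import *
im=cv2.imread("pics/w9.png"); x=im[160:245,200:300]; cv2.imwrite("pics/w9c.png",cv2.resize(np.clip(x.astype(int)*2,0,255).astype(np.uint8),(700,595),interpolation=cv2.INTER_CUBIC))
p=viewer.camera_params("wrist")
for dx in(0,.002,.004): print(dx,[proj(p,np.array((.6621,.0308,z))+np.array([-.8,.6,0])*dx,True) for z in (.128,.06,.044)], )
print(-np.array(p["world_to_cam"])[:3,:3].T@np.array(p["world_to_cam"])[:3,3])
E
```

```text
0 [array([249.24210376, 224.90092805]), array([249.70186568, 195.1816372 ]), array([249.77801806, 190.31852414])]
0.002 [array([249.22159407, 221.8741251 ]), array([249.68871171, 192.86996696]), array([249.76590249, 188.13310258])]
0.004 [array([249.20107805, 218.82375489]), array([249.67556393, 190.54849487]), array([249.75379301, 185.93947405])]
[0.60939805 0.07204498 0.29905367]
```

View pics/w9c.png

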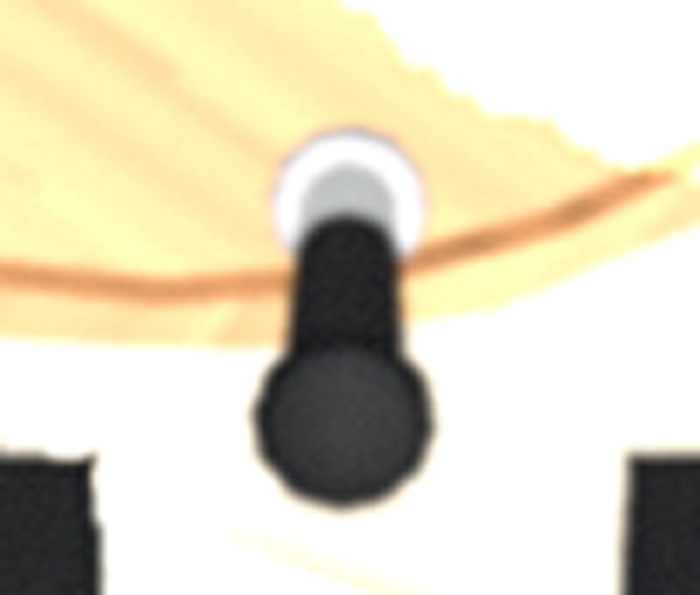

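```bash
python3 -m inch '[[0.55,[0.1,-0.08,1],0],[0.55,[0.2,-0.15,3],0],[0.55,[0.2,-0.15,5],0],[0.55,[0.2,-0.15,6.3],0],[0.55,[0.2,-0.15,6.6],0],[0.55,[0.2,-0.15,6.6],0],[0.7,[0.2,-0.15,6.6],0],[0.9,[0.2,-0.15,6.6],0],[0.95,[0.2,-0.15,6.6],0],[0.95,[0.2,-0.15,6.6],0],[0.95,[0.2,-0.15,6.6],0]]' 20; python3 - <<'E'
from h import *
im=viewer.snapshot("wrist"); cv2.imwrite("pics/w10.png",im[:,:,::-1]); 
s=r.get_state();print(s["tool_pos"],s["contact_force"],s["opening"])
E
```

```text
clock: 15.05
tool_pos: [0.6614, 0.0313, 0.1008]
eef_rot: [0.319, 0.948, 0.0, 0.001]
contact_force: [0.9, -0.1, 2.4]
opening: 0.165
[0.66139404 0.03131537 0.10083239] [ 0.51800519 -0.44218559  2.34810833] 0.16465497358953723
```

View pics/w10.png

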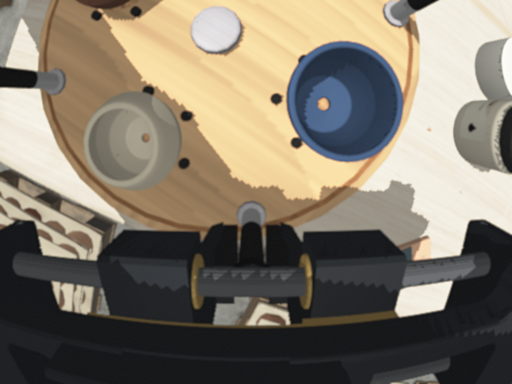

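```bash
python3 -m inch '[[1,[0,0,0],0],[1,[0,0,0],0],[1,[0,0,0],0]]' 20; python3 - <<'E'
from h import *
im=cv2.imread("pics/w10.png"); x=im[190:275,200:300]; cv2.imwrite("pics/w10c.png",cv2.resize(np.clip(x.astype(int)*2.5,0,255).astype(np.uint8),(700,595),interpolation=cv2.INTER_CUBIC))
E
```

```text
clock: 15.4
tool_pos: [0.6614, 0.0314, 0.1008]
eef_rot: [0.319, 0.948, 0.0, 0.001]
contact_force: [0.0, 0.1, 5.9]
opening: 0.167
```

View pics/w10c.png

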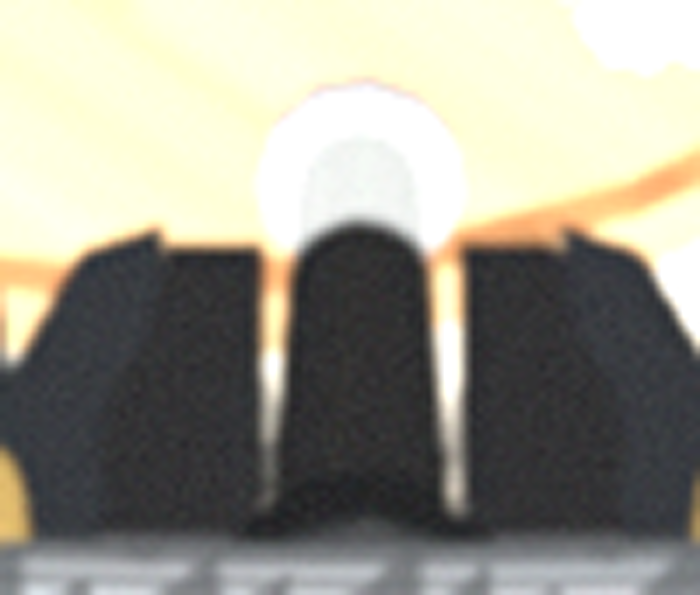

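The fingers stand off the sleeve, with gaps at crop (275,450) and (450,450). They have closed on the cap, so I reopen, go 9 mm lower and grip the sleeve.

```bash
python3 -m inch '[[0.6,[0,0,0],0],[0.6,[0,0,0],0],[0.6,[0,0,0.4],0],[0.6,[0,0,0.9],0],[0.6,[0,0,0.9],0],[0.8,[0,0,0.9],0],[1,[0,0,0.9],0],[1,[0,0,0.9],0],[1,[0,0,0.9],0],[1,[0,0,0.9],0],[1,[0,0,0.9],0]]' 25; python3 - <<'E'
from h import *
im=viewer.snapshot("wrist"); im=im[:,:,::-1];cv2.imwrite("pics/w11.png",im); x=im[190:275,200:300]; cv2.imwrite("pics/w11c.png",cv2.resize(np.clip(x.astype(int)*2.5,0,255).astype(np.uint8),(700,595),interpolation=cv2.INTER_CUBIC))
E
```

```text
clock: 16.5
tool_pos: [0.661, 0.0314, 0.0913]
eef_rot: [0.319, 0.948, 0.0, 0.0]
contact_force: [0.1, 0.6, -0.5]
opening: 0.157
```

View pics/w11c.png

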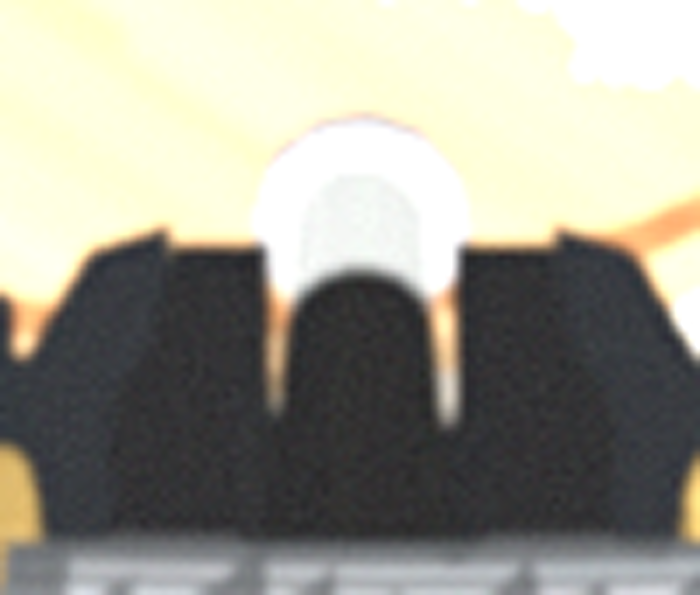

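```bash
python3 - <<'E'
from h import *
a=[]
for n in("w10","w11"):
    im=cv2.imread(f"pics/{n}.png"); x=im[215:275,215:285].astype(float); x=cv2.resize(255*np.clip(x/70,0,1)**.6,(400,343),interpolation=cv2.INTER_CUBIC); a.append(np.clip(x,0,255).astype(np.uint8))
cv2.imwrite("pics/cmp.png",np.hstack(a))
print(r.get_state()["opening"],r.get_state()["contact_force"])
E
```

```text
0.14940257398646703 [ 0.14590891  0.17778828 -0.11910658]
```

View pics/cmp.png

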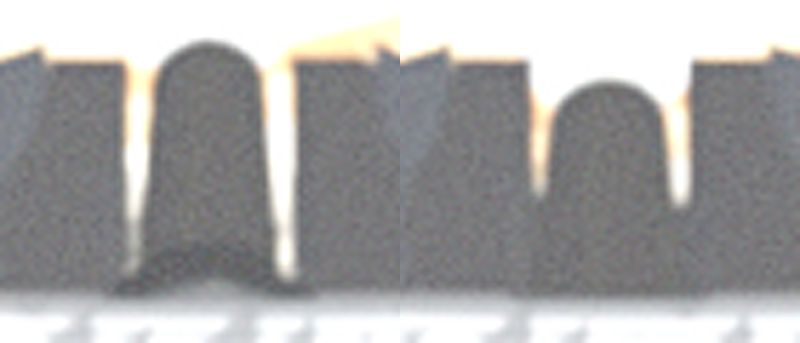

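The right panel shows the pads now closed on the sleeve, reading about 13 mm. I now compute the crank arc.

```bash
python3 - <<'E'
from h import *
s=r.get_state();M=R.from_quat(s["eef_rot"]).as_matrix();P=s["tool_pos"]
A=np.array((.5528,.0860)); d=P[:2]-A; t0=np.degrees(np.arctan2(d[1],d[0])); rad=np.hypot(*d); print(t0,rad,P)
for D in (1,3,6,10,14,18,22,26,30,34,38,42,46,50,54,58,62,65,67,68):
    t=np.radians(t0+D); w=np.array([*(A+rad*np.array([np.cos(t),np.sin(t)])),P[2]]); print(D,np.round(M.T@(w-P)*100,2))
E
```

```text
-26.81484753497632 0.12122952079161925 [0.66099358 0.03131229 0.09131324]
1 [0.04 0.21 0.  ]
3 [0.13 0.62 0.  ]
6 [0.29 1.23 0.  ]
10 [0.56 2.04 0.  ]
14 [0.88 2.82 0.  ]
18 [1.26 3.58 0.  ]
22 [1.69 4.31 0.  ]
26 [2.16 5.01 0.  ]
30 [2.69 5.67 0.  ]
34 [3.26 6.3  0.  ]
38 [3.87 6.88 0.  ]
42 [4.52 7.42 0.  ]
46 [5.21 7.91 0.  ]
50 [5.93 8.36 0.  ]
54 [6.68 8.75 0.  ]
58 [7.46 9.09 0.  ]
62 [8.25 9.37 0.  ]
65 [8.86 9.55 0.  ]
67 [9.27 9.65 0.  ]
68 [ 9.48  9.69 -0.  ]
```

```bash
python3 -m inch '[[1,[0.04,0.2,0],0],[1,[0.13,0.62,0],0],[1,[0.29,1.23,0],0],[1,[0.56,2.04,0],0],[1,[0.88,2.82,0],0],[1,[1.26,3.58,0],0],[1,[1.7,4.3,0],0],[1,[2.16,5,0],0],[1,[2.7,5.67,0],0],[1,[3.1,6.1,0],0],[1,[3.26,6.3,0],0],[1,[3.26,6.3,0],0],[1,[3.26,6.3,0],0]]' 25; python3 - <<'E'
from h import *
im=viewer.snapshot("wrist"); im=im[:,:,::-1];cv2.imwrite("pics/w12.png",im)
s=r.get_state();M=R.from_quat(s["eef_rot"]).as_matrix();P=s["tool_pos"]
A=np.array((.5528,.0860)); d=P[:2]-A; t0=np.degrees(np.arctan2(d[1],d[0])); rad=np.hypot(*d); print(t0,rad,P,s["q"])
for D in (1,3,6,10,14,18,22,26,30,34,38,42,46,50,54,57,59,60):
    t=np.radians(t0+D); w=np.array([*(A+.1213*np.array([np.cos(t),np.sin(t)])),P[2]]); print(D,np.round(M.T@(w-P)*100,2))
E
```

```text
clock: 17.85
tool_pos: [0.6728, 0.1013, 0.0913]
eef_rot: [0.319, 0.948, 0.0, -0.0]
contact_force: [0.3, -1.9, 3.2]
opening: 0.152
7.1334562817070335 0.12097152633665069 [0.67283516 0.10102235 0.09130052] [ 0.08243248  1.0229733  -0.6114501   1.48028212  0.69964385  0.86459728
  0.15377178]
1 [0.13 0.17 0.  ]
3 [0.43 0.47 0.  ]
6 [0.91 0.88 0.  ]
10 [1.58 1.4  0.  ]
14 [2.29 1.87 0.  ]
18 [3.02 2.29 0.  ]
22 [3.78 2.66 0.  ]
26 [4.57 2.97 0.  ]
30 [5.38 3.23 0.  ]
34 [6.2  3.43 0.  ]
38 [7.03 3.57 0.  ]
42 [7.88 3.65 0.  ]
46 [8.72 3.68 0.  ]
50 [9.57 3.64 0.  ]
54 [10.41  3.55  0.  ]
57 [11.04  3.44  0.  ]
59 [11.45  3.35  0.  ]
60 [11.66  3.3   0.  ]
```

View pics/w12.png

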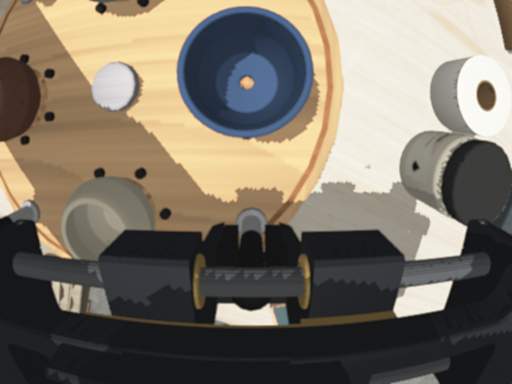

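```bash
python3 -m inch '[[1,[0.13,0.17,0],0],[1,[0.43,0.47,0],0],[1,[0.91,0.88,0],0],[1,[1.58,1.4,0],0],[1,[2.29,1.87,0],0],[1,[3.02,2.29,0],0],[1,[3.78,2.66,0],0],[1,[4.57,2.97,0],0],[1,[5.38,3.23,0],0],[1,[6.2,3.43,0],0],[1,[7.03,3.57,0],0],[1,[7.88,3.65,0],0],[1,[8.72,3.68,0],0],[1,[9.57,3.64,0],0],[1,[10.4,3.55,0],0],[1,[11.04,3.44,0],0],[1,[11.45,3.35,0],0],[1,[11.66,3.3,0],0],[1,[11.66,3.3,0],0],[1,[11.66,3.3,0],0]]' 25; python3 - <<'E'
from h import *
im=viewer.snapshot("wrist"); im=im[:,:,::-1];cv2.imwrite("pics/w13.png",im)
s=r.get_state();M=R.from_quat(s["eef_rot"]).as_matrix();P=s["tool_pos"]
A=np.array((.5528,.0860)); d=P[:2]-A; t0=np.degrees(np.arctan2(d[1],d[0])); rad=np.hypot(*d); print(t0,rad,P,s["q"])
for D in (1,3,6,10,14,18,22,26,30,34,38,42,46,50,54,57,59,60):
    t=np.radians(t0+D); w=np.array([*(A+.1213*np.array([np.cos(t),np.sin(t)])),P[2]]); print(D,np.round(M.T@(w-P)*100,2))
E
```

```text
clock: 19.9
tool_pos: [0.6001, 0.1998, 0.0911]
eef_rot: [0.319, 0.948, 0.002, -0.0]
contact_force: [3.1, 5.4, -5.8]
opening: 0.141
67.41067736511728 0.12325592015737094 [0.60014547 0.19979995 0.09112214] [-0.08550694  0.96706867 -0.57910102  1.64514401  0.71647593  0.75004329
 -0.08508825]
1 [ 0.16 -0.24 -0.  ]
3 [ 0.56 -0.37 -0.  ]
6 [ 1.16 -0.57  0.  ]
10 [ 1.94 -0.9   0.  ]
14 [ 2.7  -1.28  0.  ]
18 [ 3.43 -1.71  0.  ]
22 [ 4.13 -2.19  0.  ]
26 [ 4.79 -2.72 -0.  ]
30 [ 5.41 -3.29 -0.  ]
34 [ 5.99 -3.9  -0.  ]
38 [ 6.53 -4.56 -0.  ]
42 [ 7.02 -5.25 -0.  ]
46 [ 7.46 -5.97 -0.01]
50 [ 7.85 -6.72 -0.01]
54 [ 8.19 -7.5  -0.01]
57 [ 8.41 -8.1  -0.01]
59 [ 8.53 -8.5  -0.01]
60 [ 8.59 -8.7  -0.01]
```

View pics/w13.png

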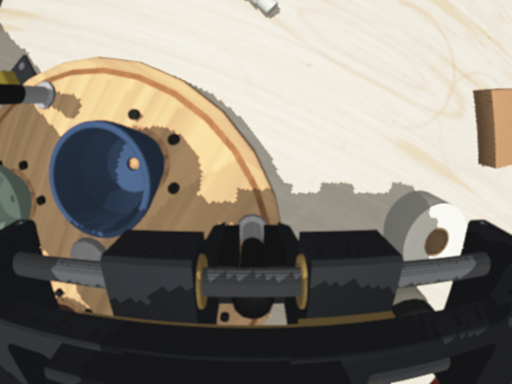

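```bash
python3 - <<'E'
from h import *
s=r.get_state();M=R.from_quat(s["eef_rot"]).as_matrix();P=s["tool_pos"]
A=np.array((.552,.087)); d=P[:2]-A; t0=np.degrees(np.arctan2(d[1],d[0])); rad=np.hypot(*d); print(t0,rad)
for D in (1,3,6,10,14,18,22,26,30,34,38,42,46,50,53,55,56):
    t=np.radians(t0+D); w=np.array([*(A+.122*np.array([np.cos(t),np.sin(t)])),P[2]]); print(D,np.round(M.T@(w-P)*100,2))
E
```

```text
66.8861584532359 0.12264507614117667
1 [ 0.19 -0.12 -0.  ]
3 [ 0.6  -0.23  0.  ]
6 [ 1.21 -0.44  0.  ]
10 [ 1.99 -0.76  0.  ]
14 [ 2.76 -1.13  0.  ]
18 [ 3.5  -1.56  0.  ]
22 [ 4.2  -2.03  0.  ]
26 [ 4.87 -2.56  0.  ]
30 [ 5.5  -3.13 -0.  ]
34 [ 6.1  -3.74 -0.  ]
38 [ 6.64 -4.4  -0.  ]
42 [ 7.14 -5.08 -0.  ]
46 [ 7.59 -5.81 -0.01]
50 [ 7.99 -6.56 -0.01]
53 [ 8.26 -7.14 -0.01]
55 [ 8.42 -7.54 -0.01]
56 [ 8.49 -7.74 -0.01]
```

```bash
python3 -m inch '[[1,[0.19,-0.1,0],0],[1,[0.6,-0.23,0],0],[1,[1.21,-0.44,0],0],[1,[1.99,-0.76,0],0],[1,[2.76,-1.13,0],0],[1,[3.5,-1.56,0],0],[1,[4.2,-2.03,0],0],[1,[4.87,-2.56,0],0],[1,[5.5,-3.13,0],0],[1,[6.1,-3.74,0],0],[1,[6.64,-4.4,0],0],[1,[7.14,-5.08,0],0],[1,[7.59,-5.8,0],0],[1,[7.99,-6.56,0],0],[1,[8.26,-7.14,0],0],[1,[8.42,-7.54,0],0],[1,[8.49,-7.74,0],0],[1,[8.49,-7.74,0],0],[1,[8.49,-7.74,0],0]]' 25; python3 - <<'E'
from h import *
for n in("wrist","top","scene"):
    im=viewer.snapshot(n)[:,:,::-1];cv2.imwrite(f"pics/{n}14.png",im)
    if n=="top": cv2.imwrite("pics/t14c.png",cv2.resize(im[125:265,220:360],(600,600),interpolation=cv2.INTER_CUBIC))
    if n=="scene": cv2.imwrite("pics/s14c.png",cv2.resize(im[120:240,200:360],(800,600),interpolation=cv2.INTER_CUBIC))
s=r.get_state();P=s["tool_pos"]
A=np.array((.552,.087)); d=P[:2]-A; print(np.degrees(np.arctan2(d[1],d[0])),np.hypot(*d),P,s["q"])
E
```

```text
clock: 21.85
tool_pos: [0.4802, 0.1962, 0.0906]
eef_rot: [0.314, 0.949, 0.005, -0.005]
contact_force: [-10.0, 18.6, -10.7]
opening: 0.118
123.33812672804396 0.13072394223276343 [0.48015688 0.19621225 0.09060907] [-0.17442675  0.8591707  -0.49155126  1.99594608  0.81913443  0.48982018
 -0.33599483]
```

View pics/wrist14.png

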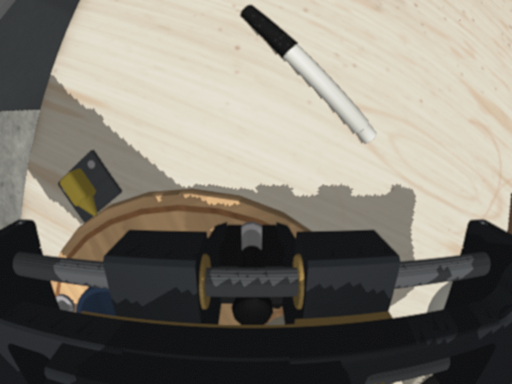

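View pics/t14c.png

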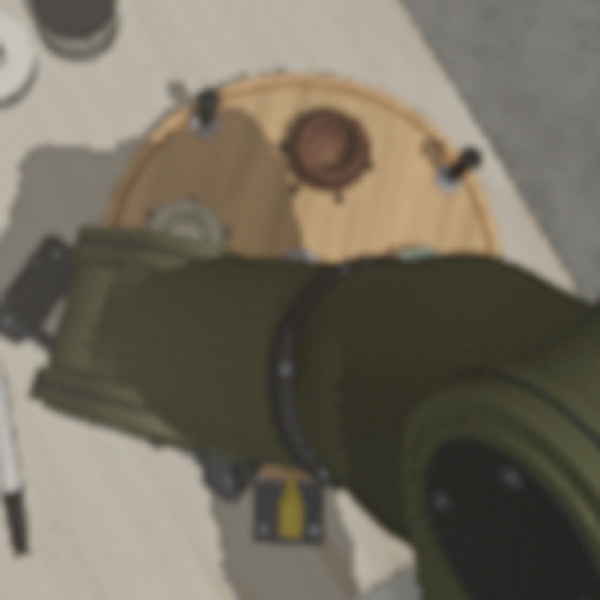

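View pics/s14c.png

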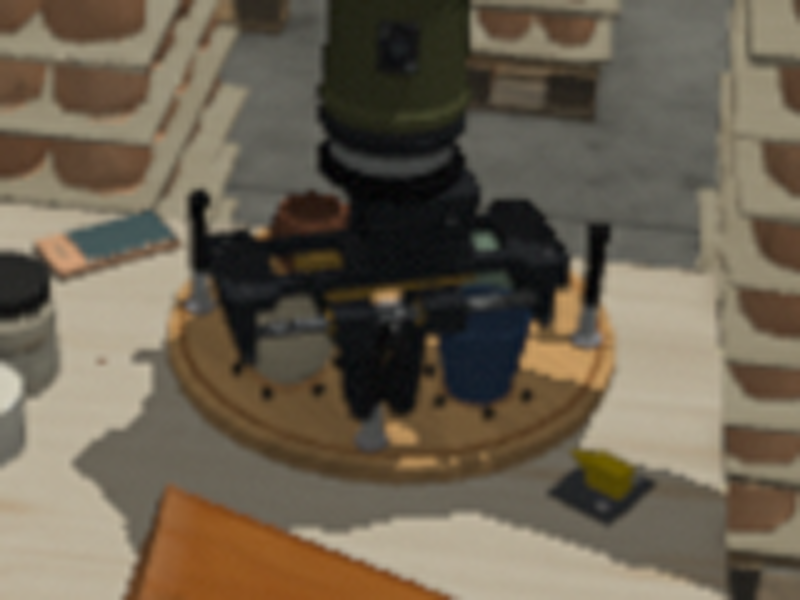

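The wrist force has risen to about 23 N and the TCP lies 8 mm outside its arc, so something is off. I look closely before doing more.

```bash
python3 - <<'E'
from h import *
a=[]
for n in("w12","w13","wrist14"):
    im=cv2.imread(f"pics/{n}.png"); x=im[205:335,215:285].astype(float); x=cv2.resize(255*np.clip(x/110,0,1)**.6,(266,494),interpolation=cv2.INTER_CUBIC); a.append(np.clip(x,0,255).astype(np.uint8))
cv2.imwrite("pics/cmp2.png",np.hstack(a))
s=r.get_state();print(s["opening"],s["contact_force"],s["moment"],s["tool_pos"],R.from_quat(s["eef_rot"]).as_matrix()[:,2])
im=cv2.imread("pics/scene14.png"); x=im[155:215,230:330].astype(float); x=cv2.resize(255*np.clip(x/130,0,1)**.6,(800,480),interpolation=cv2.INTER_CUBIC); cv2.imwrite("pics/s14d.png",np.clip(x,0,255))
p=viewer.camera_params("wrist");A=np.array((.552,.087))
d=s["tool_pos"][:2]-A;u=d/np.hypot(*d)
for rr in (.118,.122,.126,.130): print(rr,proj(p,(*(A+rr*u),.046),True),proj(p,(*(A+rr*u),.128),True))
E
```

```text
0.12137248142815417 [-8.47809866 18.7082284  -9.69841647] [3.64098794 1.44741952 0.41061906] [0.48015688 0.19621225 0.09060907] [-0.00712042  0.01282644 -0.99989239]
0.118 [245.14239488 240.21760391] [242.62427641 320.18997363]
0.122 [247.23121951 234.89377735] [245.96412401 313.00707472]
0.126 [249.34885306 229.48811826] [249.41257587 305.53524957]
0.13 [251.49424865 224.00294232] [252.96947094 297.76890587][ WARN:0@0.336] global loadsave.cpp:1063 imwrite_ Unsupported depth image for selected encoder is fallbacked to CV_8U.
```

View pics/cmp2.png

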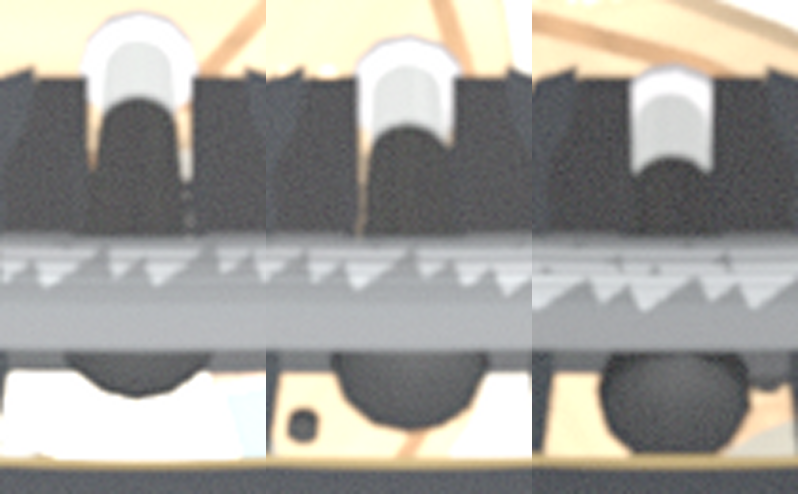

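View pics/s14d.png

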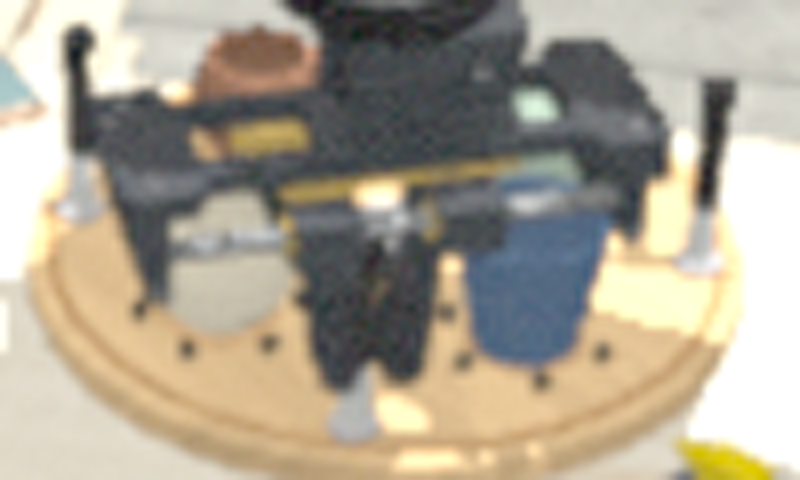

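The deck and pots look intact: blue stands at scene crop (530,280) and the marker is untouched. But the post has slid about 8 mm toward the pads' edge, with its cap at wrist (252,311). I loosen the grip to see whether the force disappears.

```bash
python3 -m inch '[[0.75,[0,0,0],0],[0.7,[0,0,0],0],[0.65,[0,0,0],0],[0.65,[0,0,0],0]]' 20; python3 - <<'E'
from h import *
im=viewer.snapshot("wrist"); im=im[:,:,::-1];cv2.imwrite("pics/w15.png",im)
im=viewer.snapshot("scene")[:,:,::-1]; cv2.imwrite("pics/scene15.png",im)
x=im[155:215,230:330].astype(float); x=cv2.resize(255*np.clip(x/130,0,1)**.6,(800,480),interpolation=cv2.INTER_CUBIC); cv2.imwrite("pics/s15d.png",np.clip(x,0,255).astype(np.uint8))
s=r.get_state();print(s["opening"],s["contact_force"],s["moment"],s["tool_pos"],R.from_quat(s["eef_rot"]).as_matrix()[:,2])
E
```

```text
clock: 22.4
tool_pos: [0.4815, 0.1902, 0.0901]
eef_rot: [0.317, 0.948, 0.0, -0.004]
contact_force: [-5.5, 10.1, -8.7]
opening: 0.353
0.34986472298605475 [-5.14630481 10.21606704 -8.43838078] [1.76320331 0.87289118 0.17717141] [0.48148446 0.19014091 0.09011897] [-0.00681243  0.00277335 -0.99997295]
```

View pics/w15.png

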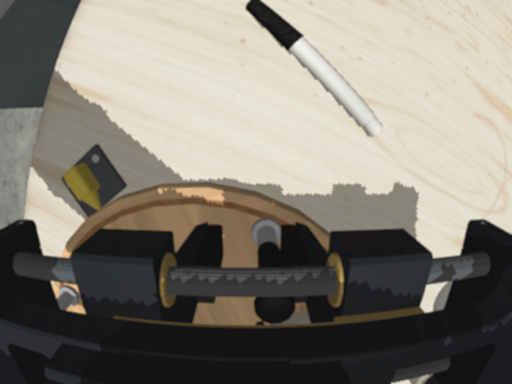

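View pics/s15d.png

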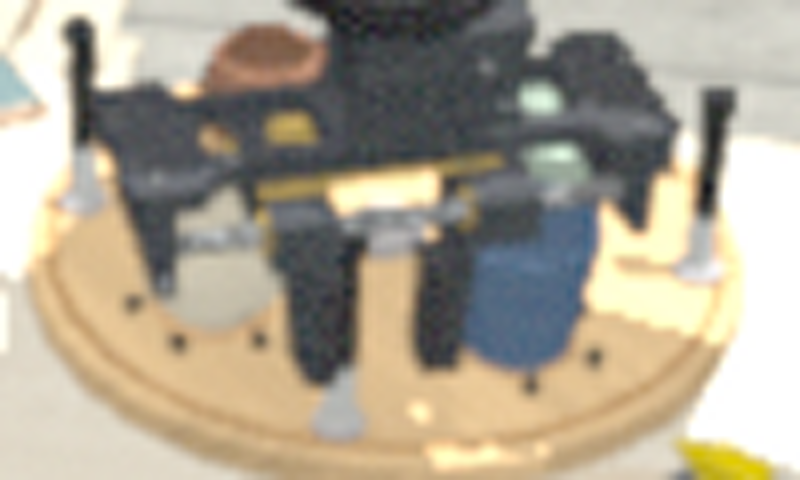

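```bash
python3 - <<'E'
from h import *
p=viewer.camera_params("wrist");s=r.get_state();M=R.from_quat(s["eef_rot"]).as_matrix();P=s["tool_pos"]
def tl(uv,h):
    o,d=ray(p,uv,True); o=M.T@(o-P); d=M.T@d
    t=(-h-o[2])/d[2]; return np.round((o+t*d)*1000,1)
for h in (.02,.03,.04,.05,.06): print(h,"rod top/bot edge",tl((251,268),h),tl((251,296),h),"fingertip",)
print("cap top centre",tl((274,306),.038),"tip edge",tl((212,228),-.014),"post base",tl((266,232),-.046))
print("body front edge (yellow stripe v~320)",[tl((251,320),h) for h in (.05,.07)])
E
```

```text
0.02 rod top/bot edge [  3.3  -0.8 -20. ] [-11.5  -0.8 -20. ] fingertip
0.03 rod top/bot edge [  9.   -0.8 -30. ] [ -4.5  -0.8 -30. ] fingertip
0.04 rod top/bot edge [ 14.7  -0.8 -40. ] [  2.5  -0.8 -40. ] fingertip
0.05 rod top/bot edge [ 20.4  -0.8 -50. ] [  9.5  -0.8 -50. ] fingertip
0.06 rod top/bot edge [ 26.1  -0.8 -60. ] [ 16.5  -0.8 -60. ] fingertip
cap top centre [ -3.8   8.1 -38. ] tip edge [  8.2 -21.6  14. ] post base [-7.4  8.9 46. ]
body front edge (yellow stripe v~320) [array([ -1. ,  -0.8, -50. ]), array([ 15.6,  -0.8, -70. ])]
```

```bash
python3 -m inch '[[0.5,[0,0,0],0],[0.5,[0,0.3,-0.3],0],[0.5,[0,0.7,-0.7],0],[0.5,[0,0.7,-1.1],0],[0.5,[0,0.7,-1.1],0],[0.5,[0,0.7,-1.1],0]]' 20; python3 - <<'E'
from h import *
im=viewer.snapshot("wrist"); im=im[:,:,::-1];cv2.imwrite("pics/w16.png",im)
s=r.get_state();print(s["opening"],s["contact_force"],s["moment"],s["tool_pos"],R.from_quat(s["eef_rot"]).as_matrix()[:,2])
E
```

```text
clock: 23.1
tool_pos: [0.4905, 0.1926, 0.1029]
eef_rot: [0.319, 0.948, -0.0, 0.001]
contact_force: [0.6, -0.0, 0.5]
opening: 0.503
0.5002972571552285 [-0.62254198 -0.1511885  -0.11422424] [-0.02370358 -0.14148969  0.01753803] [0.49029455 0.19263163 0.10275484] [ 1.17275537e-03 -5.93294096e-04 -9.99999136e-01]
```

View pics/w16.png

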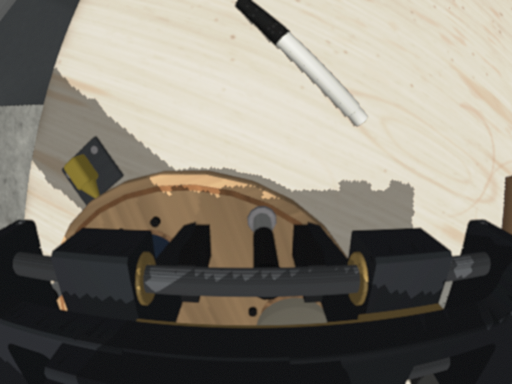

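The force is gone, so at the lower height the cap had been touching the gripper. At the current height it is free. Next I measure the marker and the post angle.

```bash
python3 - <<'E'
from h import *
im=cv2.imread("pics/w16.png"); x=im[125:225,45:165].astype(float); x=cv2.resize(np.clip(x*1.5,0,255),(720,600),interpolation=cv2.INTER_CUBIC); cv2.imwrite("pics/w16m.png",np.clip(x,0,255).astype(np.uint8))
x=im[200:320,215:315].astype(float); x=cv2.resize(255*np.clip(x/110,0,1)**.6,(500,600),interpolation=cv2.INTER_CUBIC); cv2.imwrite("pics/w16p.png",np.clip(x,0,255).astype(np.uint8))
E
```

```text
(no output)
```

View pics/w16m.png

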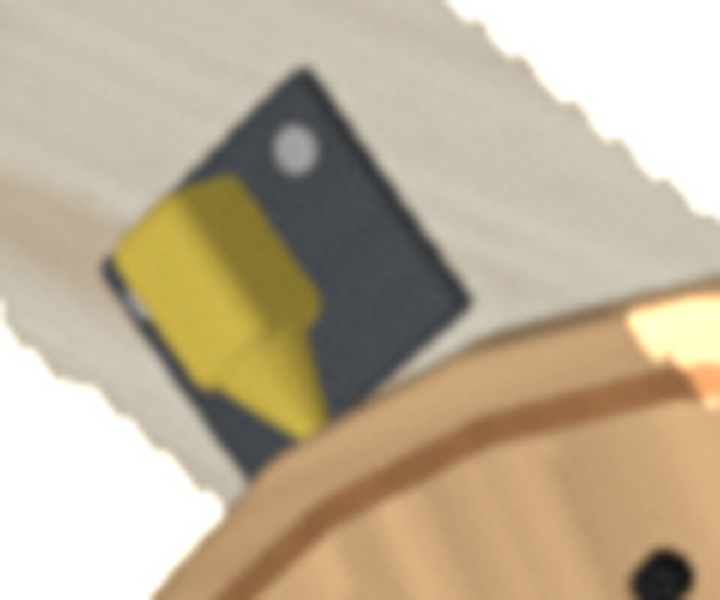

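View pics/w16p.png

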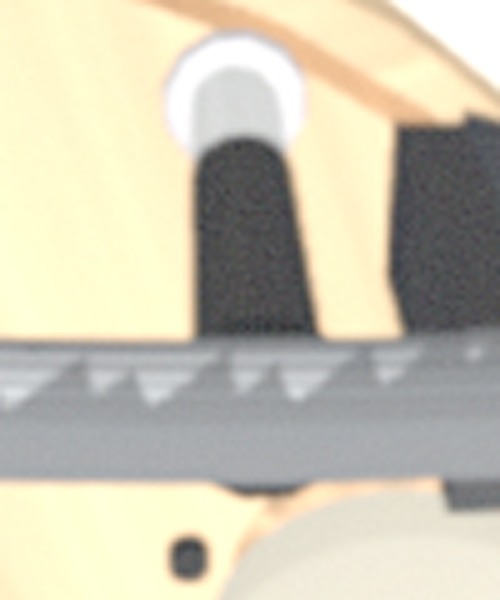

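```bash
python3 - <<'E'
from h import *
p=viewer.camera_params("wrist");
f=lambda u,v:(45+u/6-.4,125+v/6-.4)
C=[onz(p,f(*c),.004,True) for c in((105,265),(305,68),(470,300))]
for c in C: print("corner",c)
print("sides",np.linalg.norm(C[0]-C[1]),np.linalg.norm(C[1]-C[2]))
ctr=(C[0]+C[2])/2; print("plate centre",ctr)
post=onz(p,(215+236/5-.4,200+97/5-.4),.046,True); print("post",post, r.get_state()["tool_pos"])
e=C[2]-C[1]; print("plate side dir",np.degrees(np.arctan2(e[1],e[0])))
for A in ((.552,.087),(.5528,.086),(.5525,.0865)):
    A=np.array(A); d=ctr[:2]-A; dp=post[:2]-A
    print("front ang",np.degrees(np.arctan2(d[1],d[0])),np.hypot(*d),"post",np.degrees(np.arctan2(dp[1],dp[0])),np.hypot(*dp))
E
```

```text
corner [0.36381462 0.07074357 0.004     ]
corner [0.36625433 0.11938968 0.004     ]
corner [0.40807999 0.11799916 0.004     ]
sides 0.04870725737709767 0.04184877050987833
plate centre [0.3859473  0.09437136 0.004     ]
post [0.4960971  0.19630076 0.046     ] [0.49029455 0.19263163 0.10275484]
plate side dir -1.90414259242399
front ang 177.4582115012722 0.166216229002566 post 117.08789808375849 0.1227672211665256
front ang 177.12775476719247 0.16706256858230586 post 117.20657648636109 0.12402208171725382
front ang 177.2941867033958 0.16673859433781185 post 117.18884139627585 0.12344024567650923
```

```bash
python3 -m inch '[[0.5,[-0.1,0.3,0],0],[0.5,[-0.2,0.6,0.2],0],[0.5,[-0.2,0.6,0.2],0],[0.7,[-0.2,0.6,0.2],0],[0.85,[-0.2,0.6,0.2],0],[0.95,[-0.2,0.6,0.2],0],[1,[-0.2,0.6,0.2],0],[1,[-0.2,0.6,0.2],0],[1,[-0.2,0.6,0.2],0]]' 20; python3 - <<'E'
from h import *
im=viewer.snapshot("wrist"); im=im[:,:,::-1];cv2.imwrite("pics/w17.png",im)
x=im[205:335,215:285].astype(float); x=cv2.resize(255*np.clip(x/110,0,1)**.6,(323,600),interpolation=cv2.INTER_CUBIC); cv2.imwrite("pics/w17c.png",np.clip(x,0,255).astype(np.uint8))
s=r.get_state();print(s["opening"],s["contact_force"],s["moment"],s["tool_pos"],R.from_quat(s["eef_rot"]).as_matrix()[:,2])
M=R.from_quat(s["eef_rot"]).as_matrix();P=s["tool_pos"]
A=np.array((.5525,.0865)); d=P[:2]-A; t0=np.degrees(np.arctan2(d[1],d[0])); rad=np.hypot(*d); print(t0,rad)
for D in (1,3,6,9,12,14,15,16,17):
    t=np.radians(t0+D); w=np.array([*(A+rad*np.array([np.cos(t),np.sin(t)])),P[2]]); print(D,np.round(M.T@(w-P)*100,2))
E
```

```text
clock: 24.05
tool_pos: [0.495, 0.197, 0.1003]
eef_rot: [0.319, 0.948, 0.0, -0.0]
contact_force: [-0.3, 1.6, 0.5]
opening: 0.164
0.17060261980212552 [-0.64514632  0.9750043   0.36259766] [ 0.23483662 -0.08783888  0.06621827] [0.49498569 0.19699949 0.10027527] [ 7.50615217e-05  4.27488008e-04 -9.99999906e-01]
117.49670029362247 0.12457139682059547
1 [ 0.09 -0.2  -0.  ]
3 [ 0.26 -0.6  -0.  ]
6 [ 0.5  -1.21 -0.  ]
9 [ 0.7  -1.83 -0.  ]
12 [ 0.86 -2.46 -0.  ]
14 [ 0.96 -2.88 -0.  ]
15 [ 1.  -3.1 -0. ]
16 [ 1.03 -3.31 -0.  ]
17 [ 1.07 -3.52 -0.  ]
```

View pics/w17c.png

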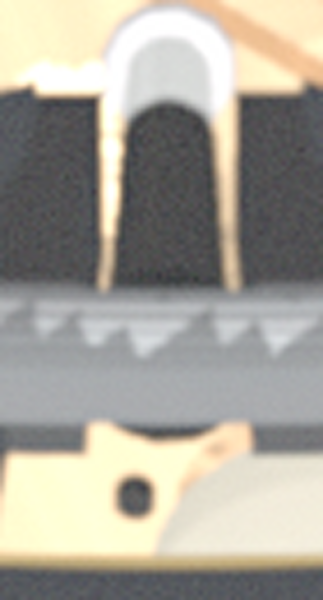

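The grip is steady at the nominal height, with negligible force. I turn the remaining ~15°.

```bash
python3 -m inch '[[1,[0.09,-0.2,0],0],[1,[0.26,-0.6,0],0],[1,[0.42,-1,0],0],[1,[0.57,-1.4,0],0],[1,[0.7,-1.83,0],0],[1,[0.82,-2.25,0],0],[1,[0.91,-2.65,0],0],[1,[0.97,-2.95,0],0],[1,[1,-3.1,0],0],[1,[1,-3.1,0],0],[1,[1,-3.1,0],0],[1,[1,-3.1,0],0]]' 20; python3 - <<'E'
from h import *
for n in("wrist","top","scene"):
    im=viewer.snapshot(n)[:,:,::-1];cv2.imwrite(f"pics/{n}18.png",im)
    if n=="scene": cv2.imwrite("pics/s18c.png",cv2.resize(im[120:240,200:360],(800,600),interpolation=cv2.INTER_CUBIC))
s=r.get_state();print(s["opening"],s["contact_force"],s["moment"],s["tool_pos"],R.from_quat(s["eef_rot"]).as_matrix()[:,2])
E
```

```text
clock: 25.3
tool_pos: [0.4678, 0.1782, 0.1004]
eef_rot: [0.319, 0.948, -0.0, -0.0]
contact_force: [-2.2, 4.5, 4.1]
opening: 0.165
0.16387789161465535 [-1.35935569  4.52712176  2.86053406] [0.8552604  0.21862455 0.19406765] [0.46775988 0.17822933 0.10036376] [-5.30988411e-04  1.59488665e-04 -9.99999846e-01]
```

View pics/wrist18.png

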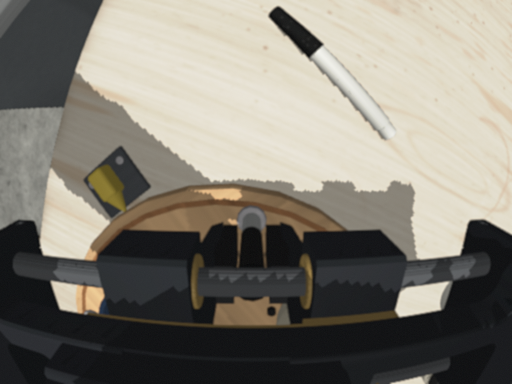

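View pics/s18c.png

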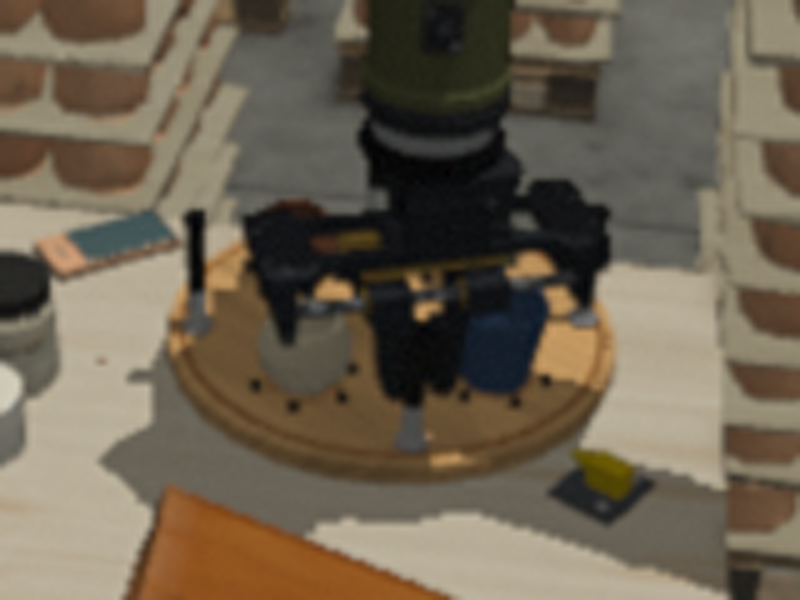

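```bash
python3 - <<'E'
from h import *
to((.6,.08,.25))
E
python3 -m inch '[[0.85,[0,0,0],0],[0.6,[0,0,0],0],[0.5,[0,0,0],0],[0.5,[0,0,-2],0],[0.5,[0,0,-5],0],[0.5,[0,0,-9],0],[0.5,[-3,0,-12],0],[0.5,[-7,0,-14],0],[0.5,[-11,0,-15],0],[0.5,[-15,0,-15],0],[0.5,[-17,0,-15],0],[0.5,[-17,0,-15],0],[0.5,[-17,0,-15],0]]'; python3 - <<'E'
from h import *
p=viewer.camera_params("wrist")
for n in("wrist","scene"):
    im=viewer.snapshot(n)[:,:,::-1];cv2.imwrite(f"pics/{n}19.png",im)
    if n=="scene": cv2.imwrite("pics/s19c.png",cv2.resize(im[120:240,200:360],(800,600),interpolation=cv2.INTER_CUBIC))
    else: cv2.imwrite("pics/w19c.png",cv2.resize(im[0:240,90:390],(750,600),interpolation=cv2.INTER_CUBIC)); np.save("p19.npy",np.array(p["world_to_cam"]))
E
```

```text
shift cm [-16.46   0.16 -14.97] turn 0 now jaw 52.8 clock 25.45
clock: 26.75
tool_pos: [0.6026, 0.0748, 0.2495]
eef_rot: [0.319, 0.948, -0.001, -0.001]
contact_force: [-0.9, -0.6, -0.8]
opening: 0.501
```

View pics/wrist19.png

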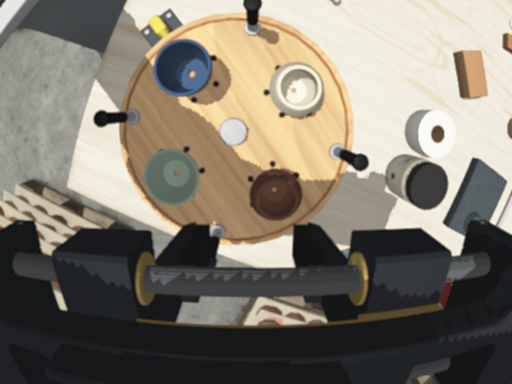

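View pics/s19c.png

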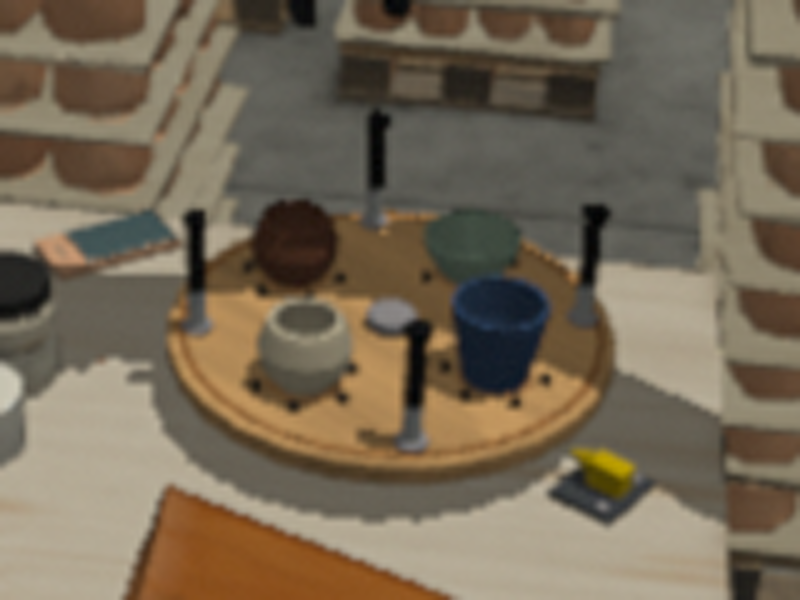

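All four pots are standing. In the wrist view blue is at (183,68), the boss at (233,131), and the yellow pointer at (158,25), close to one line. I zoom in to measure the angle.

View pics/w19c.png

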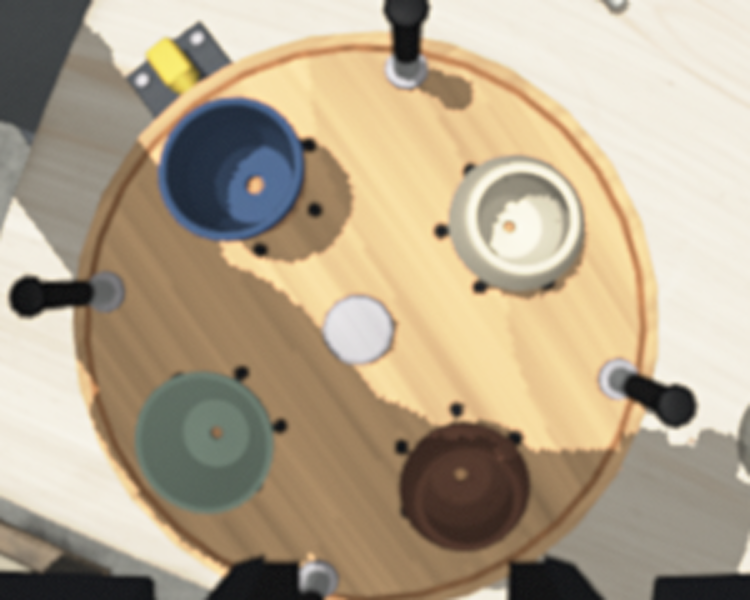

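```bash
python3 - <<'E'
from h import *
im=cv2.imread("pics/wrist19.png"); x=im[0:110,130:240]; cv2.imwrite("pics/w19m.png",cv2.resize(np.clip(x.astype(float)*1.3,0,255).astype(np.uint8),(600,600),interpolation=cv2.INTER_CUBIC))
E
```

```text
(no output)
```

View pics/w19m.png

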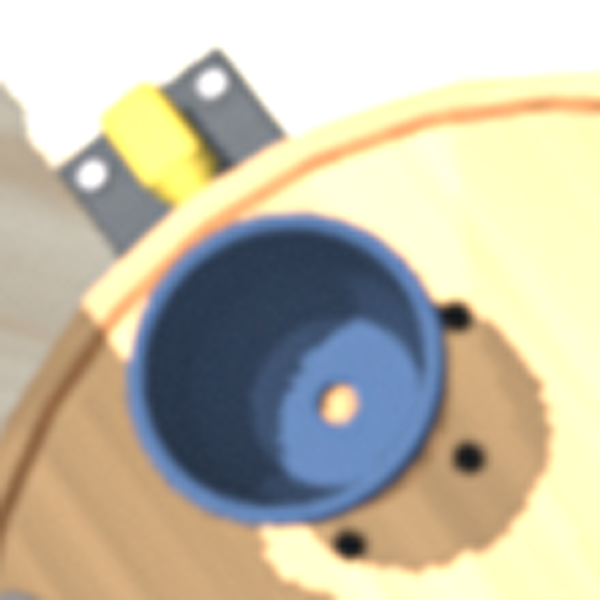

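```bash
python3 - <<'E'
from h import *
p=viewer.camera_params("wrist"); p=dict(p); p["world_to_cam"]=np.load("p19.npy")
c=lambda u,v:np.array((90+u/2.5-.3,v/2.5-.3))
obs=[]
for off,L in ((0,[(260,249,150),(315,209,210),(309,145,270)]),(-90,[(441,231,150),(480,287,210),(469,169,90)]),(180,[(456,409,150),(402,447,210),(515,438,90)]),(90,[(279,426,150),(241,373,210)])):
    for u,v,a in L: obs.append((off,a,c(u,v)))
posts=[(-45,c(406,70)),(45,c(106,292))]
boss=c(358,329)
def f(x):
    A=x[:2];res=[]
    for off,a,o in obs:
        t=np.radians(x[2]+off); s=t+np.radians(a)
        res+=list(proj(p,(A[0]+.082*np.cos(t)+.0305*np.cos(s),A[1]+.082*np.sin(t)+.0305*np.sin(s),.0485),True)-o)
    for off,o in posts:
        t=np.radians(x[2]+off); res+=list(proj(p,(A[0]+.122*np.cos(t),A[1]+.122*np.sin(t),.047),True)-o)
    res+=list(proj(p,(*A,.054),True)-boss)
    return res
s=least_squares(f,(.5525,.0865,178),x_scale=(.01,.01,1),loss="soft_l1"); print(s.x,np.abs(f(s.x)).max(),np.round(f(s.x),1))
m=lambda u,v:(130+u/5.4545-.4,v/5.4545-.4)
A=s.x[:2]
def w(*uv,z): return onz(p,m(*uv),z,True)
for nm,a,b,z in (("rear edge",(218,48),(57,170),.004),("bolts",(211,84),(91,175),.005),("front edge partial",(285,133),(120,255),.004)):
    P=(w(*a,z=z)+w(*b,z=z))/2; d=P[:2]-A; e=w(*a,z=z)-w(*b,z=z); print(nm,P,np.hypot(*d),"dir",np.degrees(np.arctan2(d[1],d[0])),"edge len",np.linalg.norm(e),"edge normal",np.degrees(np.arctan2(e[1],e[0]))+90)
d=w(340,404,z=.048)[:2]-A; print("pot hole dir",np.degrees(np.arctan2(d[1],d[0])),np.hypot(*d))
E
```

```text
[5.51018315e-01 8.69064433e-02 1.77721506e+02] 0.5970004683123982 [-0.3  0.2 -0.3  0.1 -0.1 -0.6  0.1 -0.3  0.1 -0.2  0.6  0.5  0.2  0.4
 -0.2  0.1  0.3  0.   0.2  0.1 -0.2  0.   0.  -0.6 -0.2 -0.1 -0.2  0.2]
rear edge [0.36522082 0.09399836 0.004     ] 0.18593279711894484 dir 177.81407213730503 edge len 0.04889547188174084 edge normal 177.19944187074464
bolts [0.37282615 0.09345549 0.005     ] 0.17831246874789244 dir 177.89517016314525 edge len 0.03620187306118756 edge normal 177.29150665774438
front edge partial [0.39510222 0.09307546 0.004     ] 0.15603808575435038 dir 177.73420310068963 edge len 0.048928087584681666 edge normal 176.83670098323742
pot hole dir 177.43033609300338 0.08098951196511477
```

The deck is at 177.7° and the front direction at 177.7–177.9°, so the alignment is within about 0.2°. I go back along the same path and grip the post again to hold it.

```bash
python3 -m inch '[[0.5,[3,0,0],0],[0.5,[7,0,0],0],[0.5,[11,0,0],0],[0.5,[14,0,1],0],[0.5,[16,0,3],0],[0.5,[16.8,0,5],0],[0.5,[16.8,0,7],0],[0.5,[16.8,0,9],0],[0.5,[16.8,0,11],0],[0.5,[16.8,0,13],0],[0.5,[16.8,0,14.5],0],[0.5,[16.8,0,15],0],[0.5,[16.8,0,15],0],[0.5,[16.8,0,15],0]]'; python3 - <<'E'
from h import *
im=viewer.snapshot("wrist"); im=im[:,:,::-1];cv2.imwrite("pics/w20.png",im)
x=im[205:335,190:310].astype(float); x=cv2.resize(255*np.clip(x/110,0,1)**.6,(554,600),interpolation=cv2.INTER_CUBIC); cv2.imwrite("pics/w20c.png",np.clip(x,0,255).astype(np.uint8))
E
```

```text
clock: 28.25
tool_pos: [0.4698, 0.1774, 0.1009]
eef_rot: [0.318, 0.948, 0.0, 0.0]
contact_force: [1.1, -1.0, -1.0]
opening: 0.501
```

View pics/w20c.png

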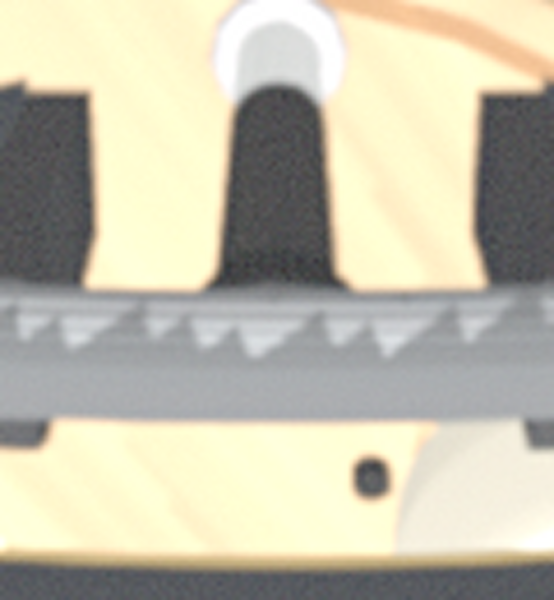

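```bash
python3 -m inch '[[0.6,[0,0,0.05],0],[0.7,[0,0,0.05],0],[0.8,[0,0,0.05],0],[0.9,[0,0,0.05],0],[1,[0,0,0.05],0],[1,[0,0,0.05],0],[1,[0,0,0.05],0],[1,[0,0,0.05],0]]' 20; python3 - <<'E'
from h import *
for n in("wrist","scene"):
    im=viewer.snapshot(n)[:,:,::-1];cv2.imwrite(f"pics/{n}21.png",im)
    if n=="scene": cv2.imwrite("pics/s21c.png",cv2.resize(np.clip(im[120:240,200:360]*1.5,0,255),(800,600),interpolation=cv2.INTER_CUBIC))
s=r.get_state();print(s["opening"],s["contact_force"],s["moment"],s["tool_pos"])
a=[]
for n in ("wrist18","wrist21"):
    x=cv2.imread(f"pics/{n}.png")[205:335,215:285].astype(float); a.append(np.clip(cv2.resize(255*np.clip(x/110,0,1)**.6,(323,600),interpolation=cv2.INTER_CUBIC),0,255).astype(np.uint8))
cv2.imwrite("pics/w21c.png",np.hstack(a))
E
```

```text
clock: 29.1
tool_pos: [0.4702, 0.1768, 0.0999]
eef_rot: [0.319, 0.948, 0.0, 0.0]
contact_force: [0.5, -1.5, 4.7]
opening: 0.168
0.1694329147140828 [ 0.29914884 -0.69216664  4.95759332] [-0.20041034 -0.17539866 -0.04984358] [0.47018238 0.17682793 0.09991524][ WARN:0@3.409] global loadsave.cpp:1063 imwrite_ Unsupported depth image for selected encoder is fallbacked to CV_8U.
```

View pics/w21c.png

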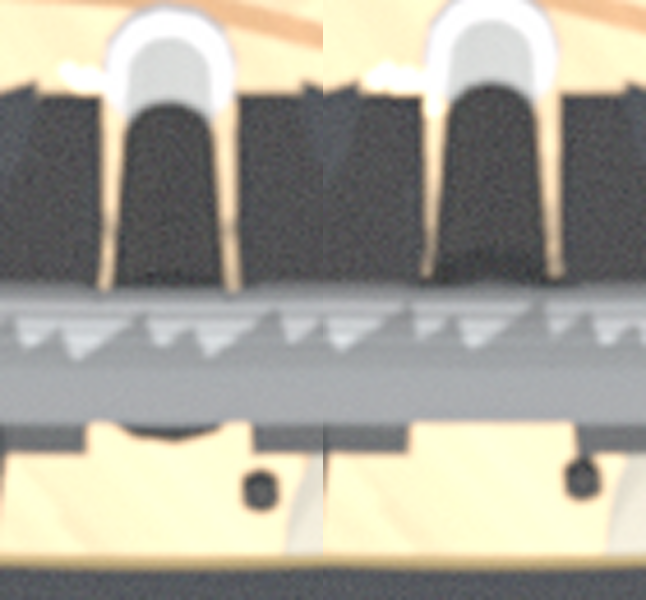

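View pics/s21c.png

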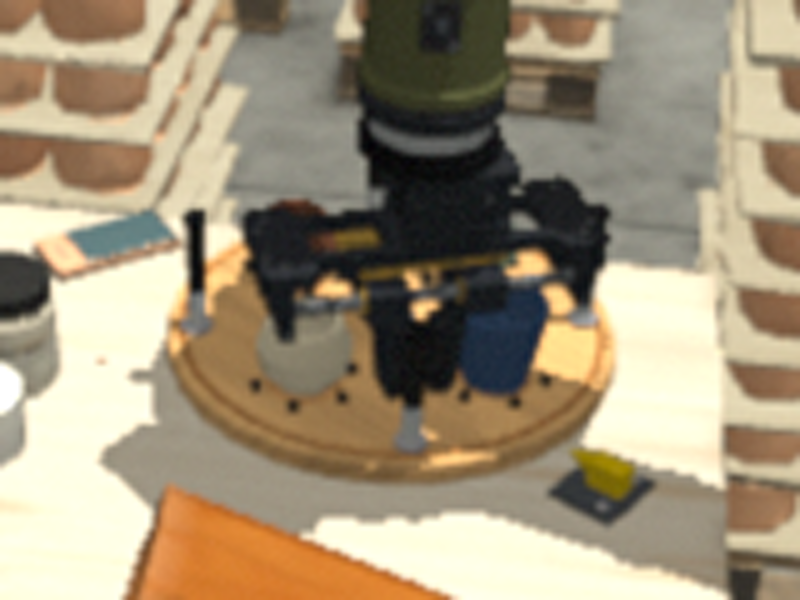

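```bash
python3 -m inch '[[1,[0,0,0],0],[1,[0,0,0],0],[1,[0,0,0],0],[1,[0,0,0],0],[1,[0,0,0],0],[1,[0,0,0],0],[1,[0,0,0],0],[1,[0,0,0],0],[1,[0,0,0],0],[1,[0,0,0],0]]' 20; python3 - <<'E'
from h import *
p=viewer.camera_params("wrist"); im=viewer.snapshot("wrist")[:,:,::-1]; cv2.imwrite("pics/wrist22.png",im)
d=cv2.absdiff(im,cv2.imread("pics/wrist21.png")); print("wrist diff",d.mean(),d.max())
# stud-based deck angle from scene before grip (19) vs now
a=cv2.imread("pics/scene19.png")[200:222,235:330]; b=viewer.snapshot("scene")[:,:,::-1]; cv2.imwrite("pics/scene22.png",b); b=b[200:222,235:330]
(sh,resp)=cv2.phaseCorrelate(a.mean(2).astype(np.float64),b.mean(2).astype(np.float64)); print(sh,resp)
s=r.get_state();print(s["opening"],s["contact_force"],s["tool_pos"])
A=np.array((.552,.087)); d=s["tool_pos"][:2]-A; print(np.degrees(np.arctan2(d[1],d[0]))+45,np.hypot(*d))
E
```

```text
clock: 30.2
tool_pos: [0.4702, 0.1768, 0.0999]
eef_rot: [0.319, 0.948, 0.0, 0.0]
contact_force: [-0.3, -0.6, 5.2]
opening: 0.167
wrist diff 0.6755794949001737 22
(0.6156813722195977, 0.5081897240393065) 0.2486967539121086
0.1637483292303344 [-0.88170695 -1.10619731  4.34567004] [0.4701848  0.17685226 0.09992421]
177.31950557041333 0.12152017946533007
```

The grip is stable, but closing it centred the post and moved the deck back by about 0.4°. I correct that with a 0.8 mm nudge.

```bash
python3 -m inch '[[1,[0,-0.05,0],0],[1,[0.02,-0.08,0],0],[1,[0.02,-0.08,0],0],[1,[0.02,-0.08,0],0],[1,[0.02,-0.08,0],0],[1,[0.02,-0.08,0],0]]' 20; python3 - <<'E'
from h import *
s=r.get_state();print(s["opening"],s["contact_force"],s["tool_pos"])
A=np.array((.552,.087)); d=s["tool_pos"][:2]-A; print(np.degrees(np.arctan2(d[1],d[0]))+45,np.hypot(*d))
p=viewer.camera_params("wrist"); im=viewer.snapshot("wrist")[:,:,::-1]; cv2.imwrite("pics/wrist23.png",im)
x=im[130:230,70:290]; cv2.imwrite("pics/w23c.png",cv2.resize(np.clip(x.astype(float)*1.5,0,255).astype(np.uint8),(792,360),interpolation=cv2.INTER_CUBIC))
im=viewer.snapshot("scene")[:,:,::-1]; cv2.imwrite("pics/s23c.png",cv2.resize(np.clip(im[100:260,150:350].astype(float)*1.4,0,255).astype(np.uint8),(750,600),interpolation=cv2.INTER_CUBIC))
E
```

```text
clock: 30.9
tool_pos: [0.4698, 0.1765, 0.0999]
eef_rot: [0.319, 0.948, 0.0, 0.0]
contact_force: [1.4, -0.6, 5.8]
opening: 0.17
0.1702173709835637 [ 1.35812642 -0.56233093  5.80564757] [0.46976107 0.1764666  0.09992381]
177.58964813503502 0.12152166546635496
```

View pics/w23c.png

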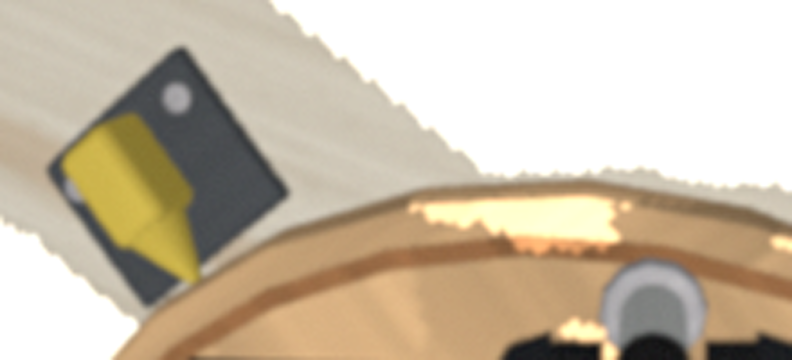

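View pics/s23c.png

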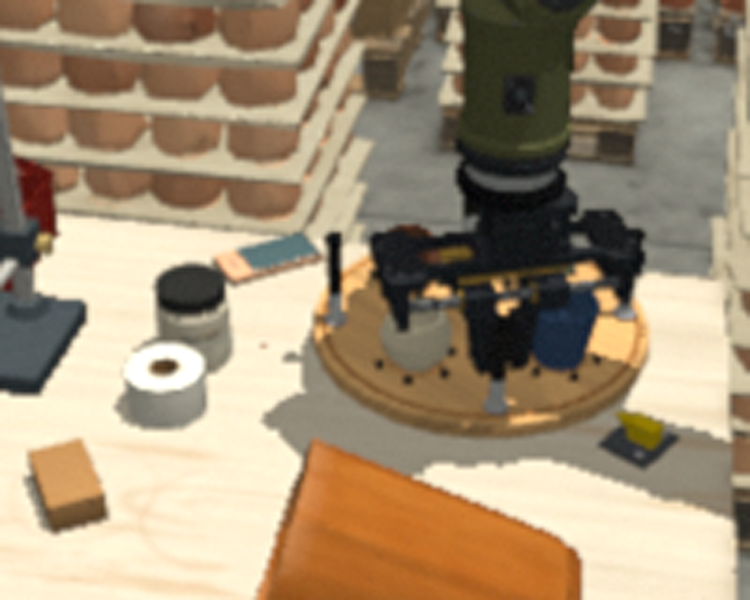

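The deck reads about 177.6°, against 177.7–177.9° for the front. The post is held, the pots stand, and the bystanders are where they were. Handing in.

```bash
python3 -c "
from plant import r
print(r.finish_job()); print(r.get_state()['clock'])"
```

```text
the job is handed in; nothing more can be done
None
the job is handed in; nothing more can be done
```

I stood the blue pot in the empty place and let go, then turned the carousel about 160° counter-clockwise by post 3. The job was handed in at about 31 s with that post still gripped at 20 N.

**Alignment:** before the last grip, a fit in the wrist picture put the blue place at 177.7°, with the pointer at 177.7–177.9°. Closing the grip moved the deck back by about 0.4°. After a small correction the gripper's position gave about 177.6°. I did not measure the deck again in a picture after that.

**Pots and bystanders:** with the arm clear, all four pots stood in their places. In the final pictures the bystanders in view (label roll, jar, sanding block, tile, pen) had not moved. The brown and green pots were hidden behind the gripper in that last scene picture.

**What did not go as planned:**
- **Second grip:** I lowered the gripper 9 mm to try to hold the post's sleeve instead of the cap. While turning, the post slid about 8 mm in the pads and the wrist force rose to about 23 N. I loosened, went back to the nominal height and gripped again, and the force disappeared.
- **Final grip:** it is at the nominal height, but the opening of about 15 mm and the visible gaps at the sleeve suggest the fingers clamp the post by its cap. It held steady for more than a second, with about 5 N upward on the wrist.

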